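Clamp a round blank in the angle-drilling jig

ROBOT

A 6-joint arm with a two-finger parallel gripper is mounted at the origin on the work surface. World frame = base frame: x ahead of the robot, y to its left, z up, the work surface at z = 0. Lengths are in mm, angles in rad, forces in N, time in s.
With the tool pointing down it reaches from about 275 to 975 mm from the base axis. Payload 8.4 kg.
Tool frame: the origin (TCP) lies at the centre of the arm's flange, where the gripper is bolted on; the fingertips stand 190 mm ahead of it and the grasp point (between the pads) lies robot.pinch_z ahead of it (robot.pinch_z is the distance from the TCP to the grasp point, in mm); z points along the fingers, y is the line along which they close (so a half turn about z gives the same grasp; the last joint's range is limited). The gripper opens to 92 mm and grips with 3 to 60 N. Pads are 20 mm wide; open, the fingers measure 128 mm over their backs; the gripper's body (75 mm by 189 mm) begins 69 mm behind the grasp point.
Start: joints at [1.217, 0.353, 1.633, -0, 1.155, -0.002], TCP at [215.367, 586.725, 404.683] pointing down, gripper open.
Joint ranges: [-2.63, 2.63], [-0.92, 2.1], [0.06, 2.66], [-1.3, 4.44], [0, 2.69], [-3.02, 3.02]. Speed limits (rad/s): [2.22, 2.22, 2.79, 3.14, 3.14, 3.14].

INTERFACE

Orientations are given as a unit quaternion [x, y, z, w].
In Python, from bench import robot gives the robot as it stands. The module is installed in compiled form; this text tells all that it offers.
- The arm moves only by the tool apply_moves, never from a script. Its argument "increments" is a list of rows, each an object with "gripper": the opening, from -1 (shut) to 1 (fully open), so that 0 is half open; "delta_pos": the shift along the world's x, y, z scaled (see below), a list of three; "rot": the turn, a rotation vector about the world's x, y, z scaled (see below), a list of three. A call has 1 to 20 rows; each row is the pose to reach, as a shift and turn from the pose commanded when the call began; what a row does not reach only later rows make up. The controller multiplies each number of a shift by 30 cm and each number of a turn by 90 degrees. A row lasts 1/12 s, in which the tool goes at most 41.7 mm and 7.16 degrees, less where a joint would pass 70% of its speed; a pose out of reach is approached as far as the arm can. A call with a number of a shift or a turn outside -1 to 1 is refused whole. A call with a gripper value outside its range is refused whole. The fingers move at their own pace and stop on an object; the grip force is fixed at half the most. Time passes only in rows, so rows that repeat a pose let the fingers close. It gives the time, the measured TCP pose, the force, the opening and the grip force at its end, in the units of the state.
- robot.sense(): the state, without advancing time (a new reading comes with each control period).
- robot.snapshot(name): name is "scene" or "top"; returns the picture (384x512x3 uint8, blue, green, red); there is no depth.
- robot.get_calibration(name): a dict with "camera_matrix" (3x3 intrinsics, pixels), "R" (3x3) and "t" (3): a world point X has camera coordinates R X + t. Camera axes: x right, y down, z forward; pixel columns grow to the right and rows downward; lengths in mm; the calibration is good to about 2 mm. A picture is of the moment at which its call begins. get_calibration takes no time and is no camera call.
- robot.sign_off(): hands the job in; it is judged then, once.
The state is a dict: "time": time; "qpos": joint angles; "qvel": joint speeds; "joint_torque": joint torques, N m; "eef_pos": TCP position; "ee_rot": TCP orientation; "wrist_force": force on the tool from outside, world axes, zero at the start; "torque": the same for the moment, N m; "grip_width": opening from 0.0 (shut) to 1.0 (fully open); "grip_force": force on a finger pad.
Only numpy, scipy, OpenCV 4.12 (cv2) and the standard library are available. Lean on these libraries where they do the work, as an engineer would, in place of code of your own. Each camera call takes 0.05 s, during which the arm holds its last target. There are 200 camera calls.

TASK

Get the thicker of the two wooden rounds on the rack clamped in the sloping drilling jig, ready to drill. Lift the sprung clamp bar by its knob, turn it well aside (pointing uphill) and let it down; lay the round in both V saddles and push it fully home downhill against the stop, so that it holds the switch lever pressed; then lift the bar again, bring it back square across the round and let it down so that it clamps the round. Never let the bar snap down from a height, and leave the thin rod and the other things lying about where they are.

Things in the scene. Friction and masses are not known exactly. Their poses are not given: they have to be found in the camera images.
- bed: The fixed drilling jig's sloping aluminium bed, 220 (x) x 160 x 10 mm, at 32 degrees, on a steel base. Origin on its upper face midway between the two saddles, 78 mm above the table. x runs straight uphill along the bed, y across, z square out of the bed; edges at x -110 and 110, y -60 and 100 mm. Positions marked 'bed' below are mm in this frame.
- seat (a point): Middle of the seat: bed (0, 0, 36). A seated 32 mm round has its axis through it along the bed's x. Two grey 90 degree V saddles, each 20 mm long in x, 42 wide, edges 30 high, stand at bed x = -48 and +48; 76 mm is free between them, down to the bed, for fingers. Axes as the bed's.
- pivot (a point): Where the clamp bar's pivot shaft (14 mm) leaves the bed: bed (0, 70, 0). The shaft is square to the bed and rises with the bar. Axes as the bed's.
- knob_mid (a point): Middle of the black round knob, 24 mm in diameter, 32 high, on top of the steel clamp bar, its axis square to the bed. The bar is 20 wide, 10 thick, 100 long, from the pivot shaft (24 mm hub there, its top 6 mm above the bar's) to 20 mm past the knob; knob axis to pivot axis 70 mm. Bar down and square across: this point is at bed (0, 0, 46).
- bar_lift (a joint): Lift of the clamp bar along the bed's z (m), 0 to 0.050, against a spring and weight: 7 N at 0, 10 N at 0.050. At 0 the bar's underside is 20 mm above the bed, between the saddles, and strikes them if turned. Over 0.013 it clears the empty saddles; on a seated 32 mm round it rests at 0.032; over 0.034 it clears the round. Let go, it shoots down.
- bar_swing (a joint): Turn of the clamp bar about the pivot shaft (rad): 0 (its stop) = square across the saddles, growing as the free end turns uphill (positive about the bed's z); 1.57 = pointing straight uphill beside the saddles; at most 1.8. Light friction (about 1 N at the knob) keeps it where it is left. Starts within 0.3 of its stop.
- switch (a joint): Steel limit-switch lever, 24 wide, 40 long, 4 thick, hinged 10 mm above the bed on the uphill face of the end stop at the low end. The stop (44 wide, 50 high) is screwed tight with that face anywhere from bed x = -89 to -73: feel for it. 0 = free, leaning uphill, tip 15 mm from the stop; 0.28 = flat on the stop. About 0.7 N presses it; it springs back.
- blank: The thicker wooden round (the work): plain cylinder 32 mm in diameter, 170 mm long, about 0.1 kg. Origin at its centre, x along its axis. It starts lying level in one of the rack's two rows of V notches, axis 36 mm above the table. Fully home its centre lies 0 to 16 mm uphill of the seat's middle, as the stop is set. In the saddles it stays where it is left.
- thin_rod: The thinner wooden rod, 20 mm in diameter, 170 mm long, in the rack's other row, to be left. Origin at its centre, x along its axis; axis 27 mm above the table.
- rack: Wooden rack, fixed, base board 140 x 160 x 5 mm; origin at the centre of its underside, on the table. Two parallel rows of V notches along its x at y = -45 and +45 mm; the notched battens, 15 mm thick and up to 31 mm high, stand at x = -50 and +50 mm, so the rounds are free to grip between them.
- drill_case: Grey drill-bit case, 100 x 150 mm, 115 mm high with its lid; origin under its centre. To be left.
- offcut: Loose wooden disc, 64 mm across, 18 mm thick; origin at the centre of its underside. To be left.
- hammer: Loose hammer lying on the table, about 0.3 m long. To be left.

How it is judged (in metres and radians):
On the way, in this order (a step that is already met when the one before it is completed fails the run):
1. the clamp bar is turned aside (bar_swing over 1.3) and let down (bar_lift under 0.006) (value of joint bar_swing above 1.3 rad and value of joint bar_lift below 0.006 m), for 0.2 s.
2. the thick round lies in both saddles and holds the switch lever pressed (over 0.2) while the bar is still aside (value of joint switch above 0.2 rad and value of joint bar_swing above 1 rad and z of blank in the frame of bed between 0.033 and 0.039 m and angle between the x axis of blank and the x axis of bed, either way round below 0.06 rad), for 0.3 s.
At the end, for the whole second after the job is handed in: The thick round lies in both V saddles (axis within 3 mm of its seat, within 0.05 rad of the bed's x), at rest, holding the switch lever pressed (over 0.2 rad of 0.28); the clamp bar is back across it (bar_swing under 0.17 rad) and down on it (bar_lift 0.0285 to 0.0355 m) (z of blank in the frame of bed between 0.0335 and 0.0385 m and y of blank in the frame of bed between -0.003 and 0.003 m and angle between the x axis of blank and the x axis of bed, either way round below 0.05 rad and value of joint switch above 0.2 rad and value of joint bar_swing below 0.17 rad and value of joint bar_lift between 0.0285 and 0.0355 m and linear speed of blank below 0.01 m/s); the robot touches nothing.
It fails at once if the bar snaps down (bar_lift falling faster than 0.45 m/s, as when let go more than about 1 cm above its rest) (velocity of joint bar_lift below -0.45 m/s).
It fails at once if the thin rod is moved more than 30 mm (distance of thin_rod from where it was at the start of the episode above 0.03 m).
It fails at once if the drill case, the offcut or the hammer is moved more than 30 mm (distance of any of drill_case, offcut, hammer from where it was at the start of the episode above 0.03 m).
It also fails if it takes over 72 s, if anything falls off the work surface, if the arm or the gripper's body presses on something with over 40 N, if the wrist force passes 120 N, or if a joint passes its speed limit or range.

## Working session

There is one attempt and no reset: what is moved stays moved. The work goes in short steps, Python scripts to look and compute and a tool call to move; the robot and the scene stay as the last step left them, time stands still between calls to the robot, and variables do not carry over. Pictures are saved under pics/ and viewed, at most 10 in all, crops included, and the job is handed in when it is done.

Besides the shell and the picture viewer there is one more tool, called by a JSON object that holds its "name" and its "arguments", one argument or row to a line. apply_moves: Moves the arm, as the interface text tells. Its arguments: {"type":"object","properties":{"increments":{"type":"array"}},"required":["increments"]}

```bash
mkdir -p pics; python3 - <<'E'
from bench import robot
import cv2
for n in("scene","top"):
    cv2.imwrite(f"pics/{n}0.png",robot.snapshot(n)); c=robot.get_calibration(n); print(n,c)
print(robot.sense(),robot.pinch_z)
E
```

```text
scene {'camera_matrix': array([[360.0552472 ,   0.        , 254.67887523],
       [  0.        , 360.0552472 , 192.32535218],
       [  0.        ,   0.        ,   1.        ]]), 'R': array([[ 0.20770657,  0.97809635,  0.01362002],
       [ 0.68419993, -0.13531621, -0.71663099],
       [-0.69909115,  0.15816778, -0.69731952]]), 't': array([ -42.0253498 , -336.23699506, 1412.02998323])}
top {'camera_matrix': array([[413.88811199,   0.        , 262.20121801],
       [  0.        , 413.88811199, 193.6684486 ],
       [  0.        ,   0.        ,   1.        ]]), 'R': array([[ 0.00683864, -0.9996173 , -0.02680464],
       [-0.98306494, -0.00181161, -0.18324858],
       [ 0.18312989,  0.02760387, -0.98270111]]), 't': array([ -73.88938365,  595.77524229, 1338.65098222])}
{'time': 0.1, 'qpos': array([ 1.21662277e+00,  3.53592123e-01,  1.63404781e+00, -1.62470941e-05,
        1.15520031e+00, -2.42735179e-03]), 'qvel': array([-9.31605372e-04, -3.51953284e-03, -3.80578715e-03, -6.06665088e-04,
        5.90774161e-04,  3.26355258e-05]), 'joint_torque': array([ 2.06814511e-03, -5.94914532e+01, -3.34930122e+01,  7.01034162e-02,
        1.83055142e-02,  4.93187699e-06]), 'eef_pos': array([215.28334915, 586.53384634, 404.03546958]), 'ee_rot': array([ 1.74964572e-01,  9.84574532e-01, -6.15223611e-04, -1.03322383e-04]), 'wrist_force': array([0.39714695, 0.8881916 , 0.0548246 ]), 'torque': array([0.02949005, 0.03724491, 0.052795  ]), 'grip_force': 0.0, 'grip_width': 1.0010774964719331} 171.4
```

View pics/scene0.png

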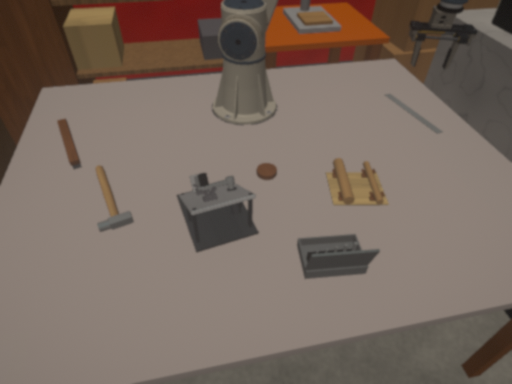

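View pics/top0.png

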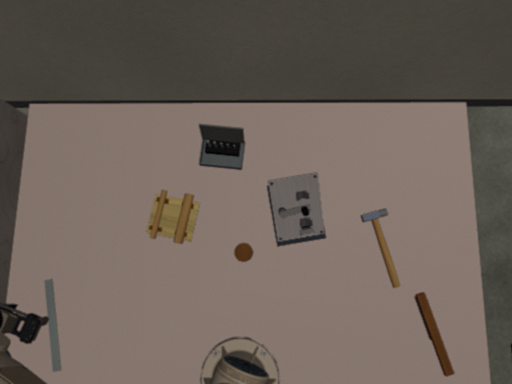

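The top view shows the rack around (174,218) with the thick round at about (184,218), and the jig around (297,210). The case is at (222,148), the offcut at (244,252), and the hammer at right. I'll enlarge the jig and rack next.

```bash
python3 - <<'E'
import cv2,numpy as np
t=cv2.imread("pics/top0.png");s=cv2.imread("pics/scene0.png")
def c(i,x,y,w,h,W,H):
    o=cv2.resize(i[y:y+h,x:x+w],(W,H),interpolation=cv2.INTER_CUBIC);return o
a=c(t,256,165,80,90,400,450); b=c(s,170,165,100,85,400,340)
r=c(t,140,180,70,70,400,400)[:, :]
m=np.zeros((450,800,3),np.uint8); m[:450,:400]=a; m[:340,400:]=b
m=cv2.convertScaleAbs(m,alpha=1.4)
cv2.imwrite("pics/crop0.png",m)
E
```

```text
(no output)
```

View pics/crop0.png

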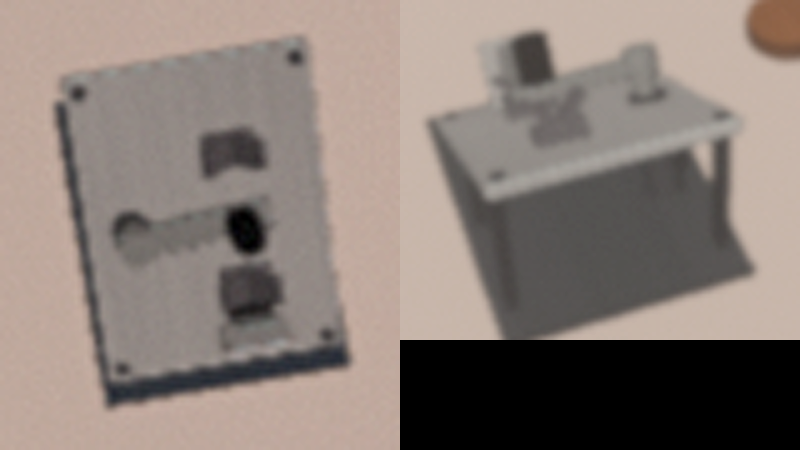

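The crop shows downhill (stop at the bottom) pointing toward the robot. The pivot is on the +y side at crop (130,230), the knob at (245,228) and the saddles at (232,152) and (250,290). Now I'll fit the bed pose and find the rounds.

```bash
cat > h.py <<'E'
import numpy as np,cv2
from bench import robot
from scipy.spatial.transform import Rotation as R
from scipy.optimize import least_squares
C={n:robot.get_calibration(n) for n in("scene","top")}
def proj(n,X):
    c=C[n];p=(c["R"]@np.atleast_2d(X).T).T+c["t"];p=p@c["camera_matrix"].T;return p[:,:2]/p[:,2:]
def ray(n,uv,z):
    c=C[n];d=c["R"].T@np.linalg.inv(c["camera_matrix"])@[*uv,1];o=-c["R"].T@c["t"];return o+d*(z-o[2])/d[2]
def bedR(yaw): return R.from_euler('z',yaw)*R.from_euler('y',-np.radians(32))
E
python3 - <<'E'
from h import *
def ct(x,y): return 256+x/5,165+y/5
def cs(x,y): return 170+(x-400)/4,165+y/4
obs=[("top",ct(62,78),(110,100,0)),("top",ct(305,38),(110,-60,0)),("top",ct(347,349),(-110,-60,0)),("top",ct(107,382),(-110,100,0)),
("scene",cs(488,186),(110,-60,0)),("scene",cs(740,120),(110,100,0)),("scene",cs(430,120),(-110,-60,0))]
def f(p): 
    r=bedR(p[2]);return np.concatenate([proj(n,r.apply(b)+[p[0],p[1],78])[0]-uv for n,uv,b in obs])
s=least_squares(f,[ *ray("top",(300,210),78)[:2],0.1]);print(s.x,s.fun.round(1).reshape(-1,2).tolist())
r=bedR(s.x[2]);o=[s.x[0],s.x[1],78]
for k,b in dict(pivottop=(0,70,36),sadU=(48,0,30),sadD=(-48,0,30),knobtop0=(0,0,62)).items():
    u=proj("top",r.apply(b)+o)[0];print(k,((u-[256,165])*5).round())
im=cv2.imread("pics/top0.png");hsv=cv2.cvtColor(im,cv2.COLOR_BGR2HSV)
for p in [(184,218),(159,212),(172,222),(195,222),(120,220)]:print(p,hsv[p[1],p[0]])
c=cv2.resize(im[180:255,135:215],(800,750),interpolation=cv2.INTER_CUBIC)[:600+0]
s0=cv2.imread("pics/scene0.png")[150:210,320:395]
m=np.zeros((600,800,3),np.uint8);m[:450,:480]=cv2.resize(im[180:255,135:215],(480,450),interpolation=2);m[:256,480:]=cv2.resize(s0,(320,256),interpolation=2)
cv2.imwrite("pics/rack0.png",m)
E
```

```text
[ 5.47764806e+02 -2.05102634e+02  1.78361622e-01] [[-0.9, 0.4], [0.0, -0.3], [-1.2, -1.4], [0.1, 0.2], [-1.7, 0.3], [0.0, -1.1], [0.3, -0.3]]
pivottop [135. 250.]
sadU [232. 159.]
sadD [250. 294.]
knobtop0 [249. 248.]
(184, 218) [ 17 144 117]
(159, 212) [ 17 140 118]
(172, 222) [ 20 124 119]
(195, 222) [ 15  80 125]
(120, 220) [ 10  44 132]
```

View pics/rack0.png

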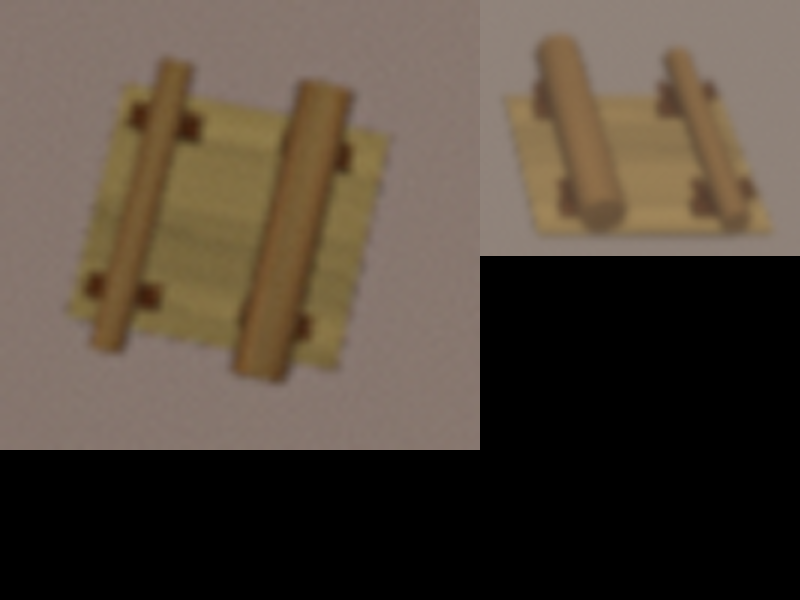

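The thick round is the right one: crop ends at (326,87) and (261,376). I'll start the traverse towards the jig, then refine the pose.

{"name": "apply_moves", "arguments": {
  "increments": [
    {"gripper": 1, "delta_pos": [0.3, -0.95, 0.1], "rot": [0, 0, 0]},
    {"gripper": 1, "delta_pos": [0.3, -0.95, 0.1], "rot": [0, 0, 0]},
    {"gripper": 1, "delta_pos": [0.3, -0.95, 0.1], "rot": [0, 0, 0]},
    {"gripper": 1, "delta_pos": [0.3, -0.95, 0.1], "rot": [0, 0, 0]},
    {"gripper": 1, "delta_pos": [0.3, -0.95, 0.1], "rot": [0, 0, 0]},
    {"gripper": 1, "delta_pos": [0.3, -0.95, 0.1], "rot": [0, 0, 0]},
    {"gripper": 1, "delta_pos": [0.3, -0.95, 0.1], "rot": [0, 0, 0]},
    {"gripper": 1, "delta_pos": [0.3, -0.95, 0.1], "rot": [0, 0, 0]},
    {"gripper": 1, "delta_pos": [0.3, -0.95, 0.1], "rot": [0, 0, 0]}
  ]
}}

```text
time: 0.85
eef_pos: [305.8, 299.6, 435.0]
ee_rot: [0.177, 0.984, 0.0, 0.0]
wrist_force: [-0.1, 0.6, -0.4]
grip_width: 1.003
grip_force: 0.0
```

```bash
python3 - <<'E'
from h import *
im=cv2.imread("pics/top0.png");sc=cv2.imread("pics/scene0.png")
def up(i,x,y,w,h,k): return cv2.convertScaleAbs(cv2.resize(i[y:y+h,x:x+w],None,fx=k,fy=k,interpolation=cv2.INTER_CUBIC),alpha=1.7,beta=-30)
a=up(im,266,170,62,75,8); b=up(sc,177,168,76,55,4)
m=np.zeros((600,800,3),np.uint8);m[:,:496]=a;m[:220,496:800]=b
# pose check by yaw-fixed projected points
p=[547.8,-205.1,.178];r=bedR(p[2]);o=[p[0],p[1],78]
pts=dict(c1=(110,100,0),c2=(110,-60,0),c3=(-110,-60,0),c4=(-110,100,0),hub=(0,70,36),U=(48,0,30),D=(-48,0,30))
for k,q in pts.items():
    X=r.apply(q)+o;u=(proj("top",X)[0]-[266,170])*8;v=(proj("scene",X)[0]-[177,168])*4+[496,0];print(k,u.round(),v.round())
cv2.imwrite("pics/jig1.png",m)
E
```

```text
c1 [12. 88.] [808. 104.]
c2 [408.  18.] [549. 175.]
c3 [466. 507.] [499. 107.]
c4 [ 92. 572.] [711.  52.]
hub [135. 360.] [701.  34.]
U [291. 215.] [616.  81.]
D [320. 431.] [587.  59.]
```

View pics/jig1.png

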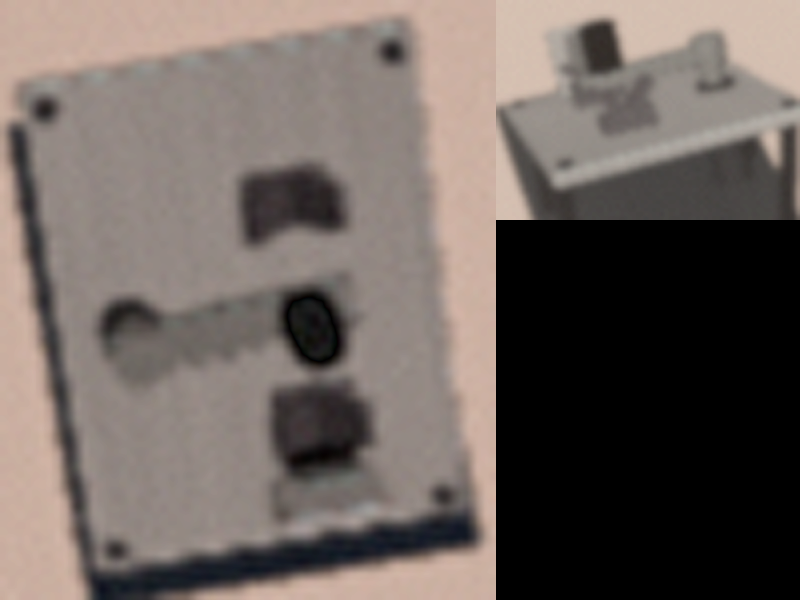

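The jig fit is good: corners are within 1 px. The knob blob is centred at (314,328) in the ×8 crop, so next I compute the swing and the knob hover.

```bash
cat >> h.py <<'E'
BED=np.array([547.5,-206.,78.]);YAW=.178;BR=bedR(YAW)
def w(b): return BR.apply(b)+BED
def tool(zdir,ydir):
    z=np.array(zdir,float);z/=np.linalg.norm(z);y=np.array(ydir,float);y-=z*(y@z);y/=np.linalg.norm(y)
    return R.from_matrix(np.c_[np.cross(y,z),y,z])
def bedtool(a): # closing dir at angle a from bed x, in bed plane
    return tool(BR.apply([0,0,-1]),BR.apply([np.cos(a),np.sin(a),0]))
def go(P,Rt):
    s=robot.sense();Rc=R.from_quat(s["ee_rot"])
    T=P-Rt.apply([0,0,robot.pinch_z]);rv=(Rt*Rc.inv()).as_rotvec()
    print("TCP",T.round(1),"dpos",((T-s["eef_pos"])/300).round(4),"rot",(rv/(np.pi/2)).round(4),"pinch now",(s["eef_pos"]+Rc.apply([0,0,robot.pinch_z])).round(1))
def bedof(): 
    s=robot.sense();Rc=R.from_quat(s["ee_rot"]);g=s["eef_pos"]+Rc.apply([0,0,robot.pinch_z])
    F=BR.inv().apply(s["wrist_force"]);print("pinch bed",BR.inv().apply(g-BED).round(1),"F bed",F.round(1),"grip",round(s["grip_width"]*92,1),round(s["grip_force"],1),"t",round(s["time"],2),"q",s["qpos"].round(2))
E
python3 - <<'E'
from h import *
uv=np.array([314,328])/8+[266,170]
f=lambda q:proj("top",w([*q,46]))[0]-uv
k=least_squares(f,[0,0]).x;sw=np.arctan2(k[0],70-k[1]);print("knob",k,np.hypot(k[0],70-k[1]),sw)
f=lambda q:proj("top",w([*q,62]))[0]-(np.array([318,341])/8+[266,170]);print(least_squares(f,[0,0]).x)
# blank
e=[ray("top",(135+x/6,180+y/6),36) for x,y in((326,84),(261,378))];print(e,np.linalg.norm(e[0]-e[1]),(e[0]+e[1])/2)
e=[ray("scene",(320+(x-480)*75/320,150+y*60/256),36) for x,y in((558,42),(602,214))];print(e)
go(w([*k,140]),bedtool(sw))
E
```

```text
knob [ 5.50393023 -0.5247893 ] 70.73923348552314 0.07788462482661702
[7.06364386 0.36475498]
[array([597.8430423 , 178.89761551,  36.        ]), array([430.66793415, 208.84928092,  36.        ])] 169.83703673248368 [514.25548822 193.87344821  36.        ]
[array([424.19830367, 219.4708667 ,  36.        ]), array([596.8658063 , 181.97728554,  36.        ])]
TCP [ 389.8 -234.9  345. ] dpos [ 0.28   -1.7819 -0.3   ] rot [ 0.2259 -0.2919 -0.5945] pinch now [305.9 299.7 263.6]
```

{"name": "apply_moves", "arguments": {
  "increments": [
    {"gripper": 1, "delta_pos": [0.14, -0.9, 0], "rot": [0.226, -0.292, -0.5945]},
    {"gripper": 1, "delta_pos": [0.14, -0.9, 0], "rot": [0.226, -0.292, -0.5945]},
    {"gripper": 1, "delta_pos": [0.14, -0.9, 0], "rot": [0.226, -0.292, -0.5945]},
    {"gripper": 1, "delta_pos": [0.14, -0.9, 0], "rot": [0.226, -0.292, -0.5945]},
    {"gripper": 1, "delta_pos": [0.14, -0.9, 0], "rot": [0.226, -0.292, -0.5945]},
    {"gripper": 1, "delta_pos": [0.14, -0.9, 0], "rot": [0.226, -0.292, -0.5945]},
    {"gripper": 1, "delta_pos": [0.14, -0.9, 0], "rot": [0.226, -0.292, -0.5945]},
    {"gripper": 1, "delta_pos": [0.14, -0.9, 0], "rot": [0.226, -0.292, -0.5945]},
    {"gripper": 1, "delta_pos": [0.14, -0.9, 0], "rot": [0.226, -0.292, -0.5945]},
    {"gripper": 1, "delta_pos": [0.14, -0.9, 0], "rot": [0.226, -0.292, -0.5945]},
    {"gripper": 1, "delta_pos": [0.14, -0.9, 0], "rot": [0.226, -0.292, -0.5945]}
  ]
}}

```text
time: 1.77
eef_pos: [347.5, 32.4, 434.5]
ee_rot: [0.585, 0.763, 0.204, 0.184]
wrist_force: [0.5, -0.1, 0.1]
grip_width: 0.998
grip_force: 0.0
```

{"name": "apply_moves", "arguments": {
  "increments": [
    {"gripper": 1, "delta_pos": [0.14, -0.882, -0.3], "rot": [0, 0, 0]},
    {"gripper": 1, "delta_pos": [0.14, -0.882, -0.3], "rot": [0, 0, 0]},
    {"gripper": 1, "delta_pos": [0.14, -0.882, -0.3], "rot": [0, 0, 0]},
    {"gripper": 1, "delta_pos": [0.14, -0.882, -0.3], "rot": [0, 0, 0]},
    {"gripper": 1, "delta_pos": [0.14, -0.882, -0.3], "rot": [0, 0, 0]},
    {"gripper": 1, "delta_pos": [0.14, -0.882, -0.3], "rot": [0, 0, 0]},
    {"gripper": 1, "delta_pos": [0.14, -0.882, -0.3], "rot": [0, 0, 0]},
    {"gripper": 1, "delta_pos": [0.14, -0.882, -0.3], "rot": [0, 0, 0]},
    {"gripper": 1, "delta_pos": [0.14, -0.882, -0.3], "rot": [0, 0, 0]},
    {"gripper": 1, "delta_pos": [0.14, -0.882, -0.3], "rot": [0, 0, 0]}
  ]
}}

```text
time: 2.6
eef_pos: [390.3, -233.5, 343.7]
ee_rot: [0.586, 0.763, 0.205, 0.184]
wrist_force: [-1.1, 0.3, 0.1]
grip_width: 0.998
grip_force: 0.0
```

```bash
python3 - <<'E'
from h import *
bedof();go(w([5.5,-.3,53]),bedtool(.078))
E
```

```text
pinch bed [  5.3   1.4 138.5] F bed [-0.8  0.5  0.6] grip 91.9 0.0 t 2.6 q [-0.69  0.11  2.19  0.78  0.62 -1.55]
TCP [ 435.1 -226.5  271.2] dpos [ 0.1494  0.0232 -0.2417] rot [-0.0003 -0.0007 -0.0034] pinch now [ 479.4 -216.8  198.3]
```

```bash
python3 - <<'E'
from h import *
go(w([5.5,-.3,138]),bedtool(.078-np.pi/2));go(w([5.5,-.3,53]),bedtool(.078-np.pi/2))
E
```

```text
TCP [ 390.8 -234.5  343.3] dpos [ 0.0016 -0.0034 -0.0014] rot [ 0.5208  0.0949 -0.8515] pinch now [ 479.4 -216.8  198.3]
TCP [ 435.1 -226.5  271.2] dpos [ 0.1494  0.0232 -0.2417] rot [ 0.5208  0.0949 -0.8515] pinch now [ 479.4 -216.8  198.3]
```

{"name": "apply_moves", "arguments": {
  "increments": [
    {"gripper": 0.25, "delta_pos": [0, -0.003, 0], "rot": [0.5208, 0.0949, -0.8515]},
    {"gripper": 0.25, "delta_pos": [0, -0.003, 0], "rot": [0.5208, 0.0949, -0.8515]},
    {"gripper": 0.25, "delta_pos": [0, -0.003, 0], "rot": [0.5208, 0.0949, -0.8515]},
    {"gripper": 0.25, "delta_pos": [0, -0.003, 0], "rot": [0.5208, 0.0949, -0.8515]},
    {"gripper": 0.25, "delta_pos": [0, -0.003, 0], "rot": [0.5208, 0.0949, -0.8515]},
    {"gripper": 0.25, "delta_pos": [0, -0.003, 0], "rot": [0.5208, 0.0949, -0.8515]},
    {"gripper": 0.25, "delta_pos": [0, -0.003, 0], "rot": [0.5208, 0.0949, -0.8515]},
    {"gripper": 0.25, "delta_pos": [0, -0.003, 0], "rot": [0.5208, 0.0949, -0.8515]},
    {"gripper": 0.25, "delta_pos": [0, -0.003, 0], "rot": [0.5208, 0.0949, -0.8515]},
    {"gripper": 0.25, "delta_pos": [0, -0.003, 0], "rot": [0.5208, 0.0949, -0.8515]},
    {"gripper": 0.25, "delta_pos": [0, -0.003, 0], "rot": [0.5208, 0.0949, -0.8515]},
    {"gripper": 0.25, "delta_pos": [0, -0.003, 0], "rot": [0.5208, 0.0949, -0.8515]},
    {"gripper": 0.25, "delta_pos": [0, -0.003, 0], "rot": [0.5208, 0.0949, -0.8515]},
    {"gripper": 0.25, "delta_pos": [0, -0.003, 0], "rot": [0.5208, 0.0949, -0.8515]}
  ]
}}

```text
time: 3.77
eef_pos: [389.9, -232.0, 345.2]
ee_rot: [0.954, 0.123, 0.274, -0.014]
wrist_force: [0.1, 0.0, -0.2]
grip_width: 0.623
grip_force: 0.0
```

```bash
python3 - <<'E'
from h import *
bedof();go(w([5.5,-.3,54]),bedtool(.078-np.pi/2))
E
```

```text
pinch bed [  5.7   2.6 139.8] F bed [ 0.   0.  -0.2] grip 57.3 0.0 t 3.77 q [-0.69  0.1   2.19  0.77  0.62  0.03]
TCP [ 434.6 -226.6  272.1] dpos [ 0.1488  0.0179 -0.2437] rot [-0.0006 -0.0017 -0.0005] pinch now [ 478.9 -215.7  199.6]
```

{"name": "apply_moves", "arguments": {
  "increments": [
    {"gripper": 0.25, "delta_pos": [0.05, 0.006, -0.081], "rot": [0, 0, 0]},
    {"gripper": 0.25, "delta_pos": [0.1, 0.012, -0.162], "rot": [0, 0, 0]},
    {"gripper": 0.25, "delta_pos": [0.125, 0.015, -0.203], "rot": [0, 0, 0]},
    {"gripper": 0.25, "delta_pos": [0.149, 0.018, -0.243], "rot": [0, 0, 0]},
    {"gripper": 0.25, "delta_pos": [0.149, 0.018, -0.243], "rot": [0, 0, 0]},
    {"gripper": -1, "delta_pos": [0.149, 0.018, -0.243], "rot": [0, 0, 0]},
    {"gripper": -1, "delta_pos": [0.149, 0.018, -0.243], "rot": [0, 0, 0]},
    {"gripper": -1, "delta_pos": [0.149, 0.018, -0.243], "rot": [0, 0, 0]},
    {"gripper": -1, "delta_pos": [0.149, 0.018, -0.243], "rot": [0, 0, 0]},
    {"gripper": -1, "delta_pos": [0.149, 0.018, -0.243], "rot": [0, 0, 0]},
    {"gripper": -1, "delta_pos": [0.149, 0.018, -0.243], "rot": [0, 0, 0]},
    {"gripper": -1, "delta_pos": [0.149, 0.018, -0.243], "rot": [0, 0, 0]}
  ]
}}

```text
time: 4.77
eef_pos: [432.8, -226.3, 271.4]
ee_rot: [0.954, 0.123, 0.273, -0.016]
wrist_force: [-3.5, 10.0, 0.4]
grip_width: 0.253
grip_force: 30.0
```

```bash
python3 - <<'E'
from h import *
bedof();go(w([5.5,-.3,89]),bedtool(.078-np.pi/2))
E
```

```text
pinch bed [ 3.   1.3 54.3] F bed [-1.2 10.5  1.2] grip 23.2 30.0 t 4.77 q [-0.62  0.29  2.18  1.    0.47 -0.17]
TCP [ 416.3 -229.9  301.7] dpos [-0.055  -0.012   0.1011] rot [-0.0026 -0.0031 -0.0016] pinch now [ 521.5 -209.4  125.7]
```

{"name": "apply_moves", "arguments": {
  "increments": [
    {"gripper": -1, "delta_pos": [-0.011, 0.005, 0.016], "rot": [0, 0, 0]},
    {"gripper": -1, "delta_pos": [-0.02, 0.003, 0.031], "rot": [0, 0, 0]},
    {"gripper": -1, "delta_pos": [-0.03, 0.001, 0.047], "rot": [0, 0, 0]},
    {"gripper": -1, "delta_pos": [-0.0395, 0, 0.0622], "rot": [0, 0, 0]},
    {"gripper": -1, "delta_pos": [-0.0395, 0, 0.0622], "rot": [0, 0, 0]},
    {"gripper": -1, "delta_pos": [-0.0395, 0, 0.0622], "rot": [0, 0, 0]}
  ]
}}

```text
time: 5.27
eef_pos: [421.2, -227.2, 290.2]
ee_rot: [0.954, 0.123, 0.273, -0.015]
wrist_force: [2.9, 6.1, -7.0]
grip_width: 0.255
grip_force: 30.0
```

```bash
python3 - <<'E'
from h import *
bedof()
E
```

```text
pinch bed [ 3.1  1.9 76.4] F bed [-0.4  5.5 -8.1] grip 23.4 30.0 t 5.27 q [-0.63  0.24  2.19  0.93  0.5  -0.11]
```

```bash
sed -i 's/^BED=.*;YAW/BED=np.array([547.1,-203.6,78.]);YAW/' h.py; cat >> h.py <<'E'
def arc(s0,s1,n,off=(0,0,0),hold=2):
    import json;out=[]
    for i in list(range(1,n+1))+[n]*hold:
        s=s0+(s1-s0)*i/n;d=np.array([70*(np.sin(s)-np.sin(s0)),-70*(np.cos(s)-np.cos(s0)),0])+np.array(off)*min(1,i/3)
        out.append({"gripper":-1,"delta_pos":(BR.apply(d)/300).round(4).tolist(),"rot":(BR.apply([0,0,s-s0])/(np.pi/2)).round(4).tolist()})
    print(json.dumps(out))
E
python3 - <<'E'
from h import *
arc(.05,1.57,18,(0,2,0))
E
```

```text
[{"gripper": -1, "delta_pos": [0.0157, 0.0069, 0.0104], "rot": [-0.028, -0.005, 0.0456]}, {"gripper": -1, "delta_pos": [0.0308, 0.0154, 0.0207], "rot": [-0.0561, -0.0101, 0.0912]}, {"gripper": -1, "delta_pos": [0.0454, 0.0255, 0.0308], "rot": [-0.0841, -0.0151, 0.1368]}, {"gripper": -1, "delta_pos": [0.0597, 0.0348, 0.0406], "rot": [-0.1122, -0.0202, 0.1824]}, {"gripper": -1, "delta_pos": [0.0732, 0.0456, 0.0501], "rot": [-0.1402, -0.0252, 0.228]}, {"gripper": -1, "delta_pos": [0.0858, 0.0577, 0.0592], "rot": [-0.1682, -0.0303, 0.2735]}, {"gripper": -1, "delta_pos": [0.0974, 0.0711, 0.0678], "rot": [-0.1963, -0.0353, 0.3191]}, {"gripper": -1, "delta_pos": [0.108, 0.0856, 0.0759], "rot": [-0.2243, -0.0404, 0.3647]}, {"gripper": -1, "delta_pos": [0.1174, 0.1012, 0.0834], "rot": [-0.2523, -0.0454, 0.4103]}, {"gripper": -1, "delta_pos": [0.1256, 0.1177, 0.0902], "rot": [-0.2804, -0.0504, 0.4559]}, {"gripper": -1, "delta_pos": [0.1325, 0.1351, 0.0964], "rot": [-0.3084, -0.0555, 0.5015]}, {"gripper": -1, "delta_pos": [0.1381, 0.1532, 0.1019], "rot": [-0.3365, -0.0605, 0.5471]}, {"gripper": -1, "delta_pos": [0.1424, 0.1718, 0.1066], "rot": [-0.3645, -0.0656, 0.5927]}, {"gripper": -1, "delta_pos": [0.1452, 0.1909, 0.1104], "rot": [-0.3925, -0.0706, 0.6383]}, {"gripper": -1, "delta_pos": [0.1467, 0.2103, 0.1135], "rot": [-0.4206, -0.0757, 0.6839]}, {"gripper": -1, "delta_pos": [0.1468, 0.2299, 0.1157], "rot": [-0.4486, -0.0807, 0.7294]}, {"gripper": -1, "delta_pos": [0.1454, 0.2495, 0.117], "rot": [-0.4766, -0.0857, 0.775]}, {"gripper": -1, "delta_pos": [0.1426, 0.269, 0.1175], "rot": [-0.5047, -0.0908, 0.8206]}, {"gripper": -1, "delta_pos": [0.1426, 0.269, 0.1175], "rot": [-0.5047, -0.0908, 0.8206]}, {"gripper": -1, "delta_pos": [0.1426, 0.269, 0.1175], "rot": [-0.5047, -0.0908, 0.8206]}]
```

{"name": "apply_moves", "arguments": {
  "increments": [
    {"gripper": -1, "delta_pos": [0.016, 0.007, 0.01], "rot": [-0.028, -0.005, 0.046]},
    {"gripper": -1, "delta_pos": [0.031, 0.015, 0.021], "rot": [-0.056, -0.01, 0.091]},
    {"gripper": -1, "delta_pos": [0.045, 0.025, 0.031], "rot": [-0.084, -0.015, 0.137]},
    {"gripper": -1, "delta_pos": [0.06, 0.035, 0.041], "rot": [-0.112, -0.02, 0.182]},
    {"gripper": -1, "delta_pos": [0.073, 0.046, 0.05], "rot": [-0.14, -0.025, 0.228]},
    {"gripper": -1, "delta_pos": [0.086, 0.058, 0.059], "rot": [-0.168, -0.03, 0.2735]},
    {"gripper": -1, "delta_pos": [0.097, 0.071, 0.068], "rot": [-0.196, -0.035, 0.319]},
    {"gripper": -1, "delta_pos": [0.108, 0.086, 0.076], "rot": [-0.224, -0.04, 0.365]},
    {"gripper": -1, "delta_pos": [0.117, 0.101, 0.083], "rot": [-0.252, -0.045, 0.41]},
    {"gripper": -1, "delta_pos": [0.126, 0.118, 0.09], "rot": [-0.28, -0.05, 0.456]},
    {"gripper": -1, "delta_pos": [0.1325, 0.135, 0.096], "rot": [-0.308, -0.055, 0.5015]},
    {"gripper": -1, "delta_pos": [0.138, 0.153, 0.102], "rot": [-0.3365, -0.06, 0.547]},
    {"gripper": -1, "delta_pos": [0.142, 0.172, 0.107], "rot": [-0.3645, -0.066, 0.593]},
    {"gripper": -1, "delta_pos": [0.145, 0.191, 0.11], "rot": [-0.3925, -0.071, 0.638]},
    {"gripper": -1, "delta_pos": [0.147, 0.21, 0.1135], "rot": [-0.4206, -0.076, 0.684]},
    {"gripper": -1, "delta_pos": [0.147, 0.23, 0.116], "rot": [-0.4486, -0.081, 0.7294]},
    {"gripper": -1, "delta_pos": [0.1455, 0.2495, 0.117], "rot": [-0.4766, -0.086, 0.775]},
    {"gripper": -1, "delta_pos": [0.1425, 0.269, 0.1175], "rot": [-0.5047, -0.091, 0.8206]},
    {"gripper": -1, "delta_pos": [0.1425, 0.269, 0.1175], "rot": [-0.5047, -0.091, 0.8206]},
    {"gripper": -1, "delta_pos": [0.1425, 0.269, 0.1175], "rot": [-0.5047, -0.091, 0.8206]}
  ]
}}

```text
time: 6.93
eef_pos: [464.2, -147.5, 325.2]
ee_rot: [0.608, 0.745, 0.208, 0.18]
wrist_force: [0.2, 0.0, -9.3]
grip_width: 0.252
grip_force: 30.0
```

```bash
python3 - <<'E'
from h import *
bedof()
E
```

```text
pinch bed [70.2 69.5 76.2] F bed [-4.8  0.  -8. ] grip 23.2 30.0 t 6.93 q [-0.41  0.17  2.17  0.77  0.44 -1.26]
```

{"name": "apply_moves", "arguments": {
  "increments": [
    {"gripper": -1, "delta_pos": [0.003, 0.0, -0.015], "rot": [0, 0, 0]},
    {"gripper": -1, "delta_pos": [0.01, 0.002, -0.027], "rot": [0, 0, 0]},
    {"gripper": -1, "delta_pos": [0.018, 0.003, -0.04], "rot": [0, 0, 0]},
    {"gripper": -1, "delta_pos": [0.026, 0.005, -0.053], "rot": [0, 0, 0]},
    {"gripper": -1, "delta_pos": [0.033, 0.006, -0.066], "rot": [0, 0, 0]},
    {"gripper": -1, "delta_pos": [0.034, 0.006, -0.068], "rot": [0, 0, 0]},
    {"gripper": -1, "delta_pos": [0.034, 0.006, -0.068], "rot": [0, 0, 0]},
    {"gripper": -1, "delta_pos": [0.034, 0.006, -0.068], "rot": [0, 0, 0]}
  ]
}}

```text
time: 7.6
eef_pos: [475.8, -146.3, 306.3]
ee_rot: [0.607, 0.745, 0.209, 0.182]
wrist_force: [-5.6, -0.5, 10.4]
grip_width: 0.254
grip_force: 30.0
```

```bash
python3 - <<'E'
from h import *
bedof()
E
```

```text
pinch bed [70.7 68.3 54. ] F bed [ 0.7  0.5 11.8] grip 23.4 30.0 t 7.6 q [-0.4   0.22  2.17  0.84  0.39 -1.33]
```

{"name": "apply_moves", "arguments": {
  "increments": [
    {"gripper": 0.25, "delta_pos": [0, 0, 0.002], "rot": [0, 0, 0]},
    {"gripper": 0.25, "delta_pos": [0, 0, 0.002], "rot": [0, 0, 0]},
    {"gripper": 0.25, "delta_pos": [0, 0, 0.002], "rot": [0, 0, 0]},
    {"gripper": 0.25, "delta_pos": [0, 0, 0.002], "rot": [0, 0, 0]},
    {"gripper": 0.25, "delta_pos": [-0.052, -0.009, 0.085], "rot": [0, 0, 0]},
    {"gripper": 0.25, "delta_pos": [-0.156, -0.028, 0.254], "rot": [0, 0, 0]},
    {"gripper": 0.4, "delta_pos": [-0.156, -0.028, 0.254], "rot": [0, 0, 0]},
    {"gripper": 0.4, "delta_pos": [-0.156, -0.028, 0.254], "rot": [0, 0, 0]},
    {"gripper": 0.4, "delta_pos": [-0.156, -0.028, 0.254], "rot": [0, 0, 0]}
  ]
}}

```text
time: 8.35
eef_pos: [428.4, -154.5, 382.2]
ee_rot: [0.607, 0.745, 0.209, 0.182]
wrist_force: [0.5, 0.6, -1.1]
grip_width: 0.699
grip_force: 0.0
```

```bash
python3 - <<'E'
from h import *
im=robot.snapshot("top")
cv2.imwrite("pics/t2.png",cv2.resize(im[150:270,130:350],(800,436),interpolation=2))
bedof();s=robot.sense();print(s["eef_pos"])
a=np.array([np.cos(-.177),np.sin(-.177),0]);g=np.array([513.8,196,36])-15*a
Rt=tool([0,0,-1],[np.sin(-.177),-np.cos(-.177),0]);go(g+[0,0,110],Rt);go(g,Rt)
E
```

```text
pinch bed [ 69.4  68.9 143. ] F bed [ 0.4  0.3 -0.1] grip 65.0 0.0 t 8.4 q [-0.47  0.02  2.17  0.63  0.57 -1.14]
[ 428.47673058 -154.29536545  381.25032698]
TCP [499.  198.6 317.4] dpos [ 0.2352  1.1765 -0.2128] rot [ 0.3014  0.2905 -1.2047] pinch now [ 518.2 -138.7  236.1]
TCP [499.  198.6 207.4] dpos [ 0.2352  1.1765 -0.5795] rot [ 0.3014  0.2905 -1.2047] pinch now [ 518.2 -138.7  236.1]
```

View pics/t2.png

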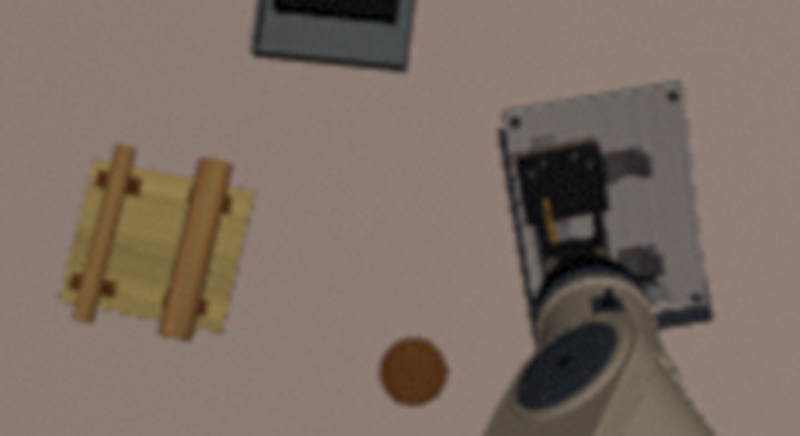

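The bar is aside and clear of both saddles, and the saddles are free. The thick round still lies at about (197,250) in the crop. Moving to the rack.

{"name": "apply_moves", "arguments": {
  "increments": [
    {"gripper": 0.4, "delta_pos": [0.118, 0.588, 0], "rot": [0.1507, 0.1453, -0.6023]},
    {"gripper": 0.4, "delta_pos": [0.118, 0.588, 0], "rot": [0.1507, 0.1453, -0.6023]},
    {"gripper": 0.4, "delta_pos": [0.118, 0.588, 0], "rot": [0.1507, 0.1453, -0.6023]},
    {"gripper": 0.4, "delta_pos": [0.118, 0.588, 0], "rot": [0.1507, 0.1453, -0.6023]},
    {"gripper": 0.4, "delta_pos": [0.118, 0.588, 0], "rot": [0.1507, 0.1453, -0.6023]},
    {"gripper": 0.4, "delta_pos": [0.118, 0.588, 0], "rot": [0.1507, 0.1453, -0.6023]},
    {"gripper": 0.4, "delta_pos": [0.118, 0.588, 0], "rot": [0.1507, 0.1453, -0.6023]},
    {"gripper": 0.4, "delta_pos": [0.118, 0.588, 0], "rot": [0.1507, 0.1453, -0.6023]},
    {"gripper": 0.4, "delta_pos": [0.118, 0.588, 0], "rot": [0.1507, 0.1453, -0.6023]},
    {"gripper": 0.4, "delta_pos": [0.118, 0.588, 0], "rot": [0.1507, 0.1453, -0.6023]}
  ]
}}

```text
time: 9.23
eef_pos: [464.1, 24.4, 379.7]
ee_rot: [0.844, 0.501, 0.146, 0.122]
wrist_force: [-0.2, -0.3, 0.6]
grip_width: 0.7
grip_force: 0.0
```

{"name": "apply_moves", "arguments": {
  "increments": [
    {"gripper": 0.4, "delta_pos": [0.118, 0.588, -0.21], "rot": [0.1507, 0.1453, -0.6023]},
    {"gripper": 0.4, "delta_pos": [0.118, 0.588, -0.21], "rot": [0.1507, 0.1453, -0.6023]},
    {"gripper": 0.4, "delta_pos": [0.118, 0.588, -0.21], "rot": [0.1507, 0.1453, -0.6023]},
    {"gripper": 0.4, "delta_pos": [0.118, 0.588, -0.21], "rot": [0.1507, 0.1453, -0.6023]},
    {"gripper": 0.4, "delta_pos": [0.118, 0.588, -0.21], "rot": [0.1507, 0.1453, -0.6023]},
    {"gripper": 0.4, "delta_pos": [0.118, 0.588, -0.21], "rot": [0.1507, 0.1453, -0.6023]},
    {"gripper": 0.4, "delta_pos": [0.118, 0.588, -0.21], "rot": [0.1507, 0.1453, -0.6023]},
    {"gripper": 0.4, "delta_pos": [0.118, 0.588, -0.21], "rot": [0.1507, 0.1453, -0.6023]},
    {"gripper": 0.4, "delta_pos": [0.118, 0.588, -0.21], "rot": [0.1507, 0.1453, -0.6023]},
    {"gripper": 0.4, "delta_pos": [0.118, 0.588, -0.21], "rot": [0.1507, 0.1453, -0.6023]},
    {"gripper": 0.4, "delta_pos": [0.118, 0.588, -0.21], "rot": [0.1507, 0.1453, -0.6023]}
  ]
}}

```text
time: 10.15
eef_pos: [499.1, 198.8, 316.8]
ee_rot: [0.997, 0.056, 0.037, 0.024]
wrist_force: [-0.2, -1.1, -0.6]
grip_width: 0.701
grip_force: 0.0
```

```bash
python3 - <<'E'
from h import *
print(robot.sense()["qpos"].round(2))
a=np.array([np.cos(-.177),np.sin(-.177),0]);g=np.array([513.8,196,36])-15*a
Rt=tool([0,0,-1],[np.sin(-.177),-np.cos(-.177),0]);go(g,Rt)
E
```

```text
[ 0.4   0.31  1.92 -0.09  0.86  1.92]
TCP [499.  198.6 207.4] dpos [-2.000e-04 -7.000e-04 -3.646e-01] rot [ 0.0352  0.0442 -0.1843] pinch now [512.2 191.2 146. ]
```

{"name": "apply_moves", "arguments": {
  "increments": [
    {"gripper": 0.4, "delta_pos": [0, 0, 0], "rot": [0.0352, 0.0442, -0.1843]},
    {"gripper": 0.4, "delta_pos": [0, 0, 0], "rot": [0.0352, 0.0442, -0.1843]},
    {"gripper": 0.4, "delta_pos": [0, 0, -0.1], "rot": [0.0352, 0.0442, -0.1843]},
    {"gripper": 0.4, "delta_pos": [0, 0, -0.2], "rot": [0.0352, 0.0442, -0.1843]},
    {"gripper": 0.4, "delta_pos": [0, 0, -0.3], "rot": [0.0352, 0.0442, -0.1843]},
    {"gripper": 0.4, "delta_pos": [0, 0, -0.3646], "rot": [0.0352, 0.0442, -0.1843]},
    {"gripper": 0.4, "delta_pos": [0, 0, -0.3646], "rot": [0.0352, 0.0442, -0.1843]},
    {"gripper": -1, "delta_pos": [0, 0, -0.3646], "rot": [0.0352, 0.0442, -0.1843]},
    {"gripper": -1, "delta_pos": [0, 0, -0.3646], "rot": [0.0352, 0.0442, -0.1843]},
    {"gripper": -1, "delta_pos": [0, 0, -0.3646], "rot": [0.0352, 0.0442, -0.1843]},
    {"gripper": -1, "delta_pos": [0, 0, -0.3646], "rot": [0.0352, 0.0442, -0.1843]},
    {"gripper": -1, "delta_pos": [0, 0, -0.3646], "rot": [0.0352, 0.0442, -0.1843]},
    {"gripper": -1, "delta_pos": [0, 0, -0.3646], "rot": [0.0352, 0.0442, -0.1843]},
    {"gripper": -1, "delta_pos": [0, 0, -0.3646], "rot": [0.0352, 0.0442, -0.1843]}
  ]
}}

```text
time: 11.32
eef_pos: [499.9, 199.2, 210.3]
ee_rot: [0.996, -0.09, 0.002, -0.001]
wrist_force: [-0.6, 4.9, 7.5]
grip_width: 0.341
grip_force: 30.0
```

```bash
python3 - <<'E'
from h import *
bedof()
a=np.array([np.cos(-.177),np.sin(-.177),0]);g=np.array([513.8,196,36])-15*a
Rt=tool([0,0,-1],[np.sin(-.177),-np.cos(-.177),0]);go(g,Rt)
E
```

```text
pinch bed [  1.  404.9 -46.7] F bed [4.2 4.9 6.2] grip 31.4 30.0 t 11.32 q [0.38 0.49 1.96 0.   0.69 2.13]
TCP [499.  198.6 207.4] dpos [-0.0027 -0.0017 -0.0097] rot [-0.0012  0.0028  0.0024] pinch now [500.6 199.5  38.9]
```

{"name": "apply_moves", "arguments": {
  "increments": [
    {"gripper": -1, "delta_pos": [0, 0, 0.05], "rot": [0, 0, 0]},
    {"gripper": -1, "delta_pos": [0, 0, 0.15], "rot": [0, 0, 0]},
    {"gripper": -1, "delta_pos": [0, 0, 0.28], "rot": [0, 0, 0]},
    {"gripper": -1, "delta_pos": [0, 0, 0.4], "rot": [0, 0, 0]},
    {"gripper": -1, "delta_pos": [0, 0, 0.5], "rot": [0, 0, 0]},
    {"gripper": -1, "delta_pos": [0, 0, 0.5], "rot": [0, 0, 0]}
  ]
}}

```text
time: 11.82
eef_pos: [500.7, 199.0, 365.3]
ee_rot: [0.996, -0.09, 0.005, -0.002]
wrist_force: [2.0, 1.4, -0.6]
grip_width: 0.342
grip_force: 30.0
```

```bash
python3 - <<'E'
from h import *
bedof();go(w([16,0,110]),bedtool(-np.pi/2));print(robot.sense()["wrist_force"])
E
```

```text
pinch bed [ 84.7 404.6  83.7] F bed [ 1.6  1.1 -1.6] grip 31.4 30.0 t 11.82 q [ 0.38  0.26  1.86 -0.    1.01  2.13]
TCP [ 413.7 -227.6  325.1] dpos [-0.29   -1.4219 -0.1339] rot [-0.0035 -0.3512  0.2215] pinch now [502.5 199.5 193.9]
[ 1.96998136  1.42254986 -0.57281439]
```

{"name": "apply_moves", "arguments": {
  "increments": [
    {"gripper": -1, "delta_pos": [-0.14, -0.71, 0.05], "rot": [-0.0035, -0.3512, 0.2215]},
    {"gripper": -1, "delta_pos": [-0.14, -0.71, 0.05], "rot": [-0.0035, -0.3512, 0.2215]},
    {"gripper": -1, "delta_pos": [-0.14, -0.71, 0.05], "rot": [-0.0035, -0.3512, 0.2215]},
    {"gripper": -1, "delta_pos": [-0.14, -0.71, 0.05], "rot": [-0.0035, -0.3512, 0.2215]},
    {"gripper": -1, "delta_pos": [-0.14, -0.71, 0.05], "rot": [-0.0035, -0.3512, 0.2215]},
    {"gripper": -1, "delta_pos": [-0.14, -0.71, 0.05], "rot": [-0.0035, -0.3512, 0.2215]},
    {"gripper": -1, "delta_pos": [-0.14, -0.71, 0.05], "rot": [-0.0035, -0.3512, 0.2215]},
    {"gripper": -1, "delta_pos": [-0.14, -0.71, 0.05], "rot": [-0.0035, -0.3512, 0.2215]}
  ]
}}

```text
time: 12.48
eef_pos: [455.7, -16.6, 373.6]
ee_rot: [0.958, 0.085, 0.272, -0.021]
wrist_force: [-0.2, 0.1, -2.1]
grip_width: 0.342
grip_force: 30.0
```

{"name": "apply_moves", "arguments": {
  "increments": [
    {"gripper": -1, "delta_pos": [-0.15, -0.71, 0], "rot": [0, 0, 0]},
    {"gripper": -1, "delta_pos": [-0.15, -0.71, 0], "rot": [0, 0, 0]},
    {"gripper": -1, "delta_pos": [-0.15, -0.71, 0], "rot": [0, 0, 0]},
    {"gripper": -1, "delta_pos": [-0.15, -0.71, 0], "rot": [0, 0, 0]},
    {"gripper": -1, "delta_pos": [-0.15, -0.71, 0], "rot": [0, 0, 0]},
    {"gripper": -1, "delta_pos": [-0.15, -0.71, 0], "rot": [0, 0, 0]},
    {"gripper": -1, "delta_pos": [-0.15, -0.71, 0], "rot": [0, 0, 0]},
    {"gripper": -1, "delta_pos": [-0.15, -0.71, 0], "rot": [0, 0, 0]}
  ]
}}

```text
time: 13.15
eef_pos: [411.9, -227.6, 373.4]
ee_rot: [0.959, 0.083, 0.27, -0.023]
wrist_force: [-0.4, 0.2, -0.9]
grip_width: 0.336
grip_force: 30.0
```

```bash
python3 - <<'E'
from h import *
im=robot.snapshot("top");sc=robot.snapshot("scene")
m=np.zeros((460,800,3),np.uint8);m[:400,:400]=cv2.resize(im[155:255,250:350],(400,400),interpolation=2);m[:400,400:]=cv2.resize(sc[110:230,150:270],(400,400),interpolation=2)
cv2.imwrite("pics/t3.png",m)
bedof();go(w([16,0,110]),bedtool(-np.pi/2));go(w([16,0,41]),bedtool(-np.pi/2))
E
```

```text
pinch bed [ 39.    1.1 151.8] F bed [-0.7  0.3 -1.8] grip 31.3 30.0 t 13.25 q [-0.64  0.08  2.13  0.68  0.65  0.26]
TCP [ 413.7 -227.6  325.1] dpos [ 0.0051 -0.0044 -0.1616] rot [ 0.0023 -0.0057  0.0011] pinch now [ 500.3 -210.9  227.4]
TCP [ 449.7 -221.1  266.6] dpos [ 0.125   0.0171 -0.3566] rot [ 0.0023 -0.0057  0.0011] pinch now [ 500.3 -210.9  227.4]
```

View pics/t3.png

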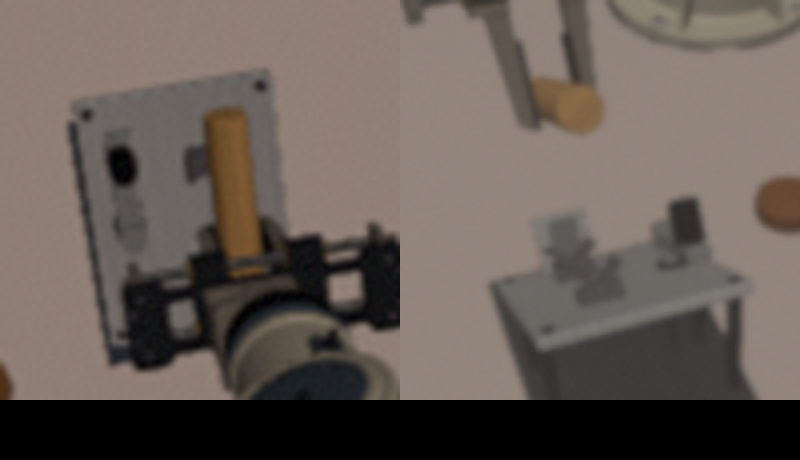

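The bar points uphill, with the knob at (122,165). The held round is parallel to the bed and above the saddles.

```bash
python3 - <<'E'
from h import *
go(w([20,0,62]),bedtool(-np.pi/2))
print((BR.as_matrix()/300).round(5))
E
```

```text
TCP [ 442.1 -222.5  286.5] dpos [ 0.0996  0.0126 -0.2902] rot [ 0.0023 -0.0057  0.0011] pinch now [ 500.3 -210.9  227.4]
[[ 0.00278 -0.00059 -0.00174]
 [ 0.0005   0.00328 -0.00031]
 [ 0.00177 -0.       0.00283]]
```

{"name": "apply_moves", "arguments": {
  "increments": [
    {"gripper": -1, "delta_pos": [0.035, 0.0044, -0.1], "rot": [0.0023, -0.0057, 0.0011]},
    {"gripper": -1, "delta_pos": [0.07, 0.0088, -0.2], "rot": [0.0023, -0.0057, 0.0011]},
    {"gripper": -1, "delta_pos": [0.0996, 0.0126, -0.29], "rot": [0.0023, -0.0057, 0.0011]},
    {"gripper": -1, "delta_pos": [0.0996, 0.0126, -0.29], "rot": [0.0023, -0.0057, 0.0011]},
    {"gripper": -1, "delta_pos": [0.0996, 0.0126, -0.29], "rot": [0.0023, -0.0057, 0.0011]},
    {"gripper": -1, "delta_pos": [0.0996, 0.0126, -0.29], "rot": [0.0023, -0.0057, 0.0011]}
  ]
}}

```text
time: 13.75
eef_pos: [442.4, -222.9, 288.1]
ee_rot: [0.957, 0.086, 0.275, -0.024]
wrist_force: [0.5, 1.0, -1.6]
grip_width: 0.34
grip_force: 30.0
```

```bash
python3 - <<'E'
from h import *
bedof();go(w([20,0,62]),bedtool(-np.pi/2))
E
```

```text
pinch bed [21.4 -0.6 63.2] F bed [-0.3  0.9 -1.7] grip 31.3 30.0 t 13.75 q [-0.6   0.26  2.16  0.94  0.48 -0.01]
TCP [ 442.1 -222.5  286.5] dpos [-0.0011  0.0012 -0.0052] rot [ 0.0007  0.0013 -0.0005] pinch now [ 532.1 -206.9  142.9]
```

{"name": "apply_moves", "arguments": {
  "increments": [
    {"gripper": -1, "delta_pos": [0.0104, 0.003, -0.017], "rot": [0, 0, 0]},
    {"gripper": -1, "delta_pos": [0.0209, 0.005, -0.034], "rot": [0, 0, 0]},
    {"gripper": -1, "delta_pos": [0.0313, 0.007, -0.051], "rot": [0, 0, 0]},
    {"gripper": -1, "delta_pos": [0.0365, 0.008, -0.0594], "rot": [0, 0, 0]},
    {"gripper": -1, "delta_pos": [0.04, 0.0085, -0.065], "rot": [0, 0, 0]},
    {"gripper": -1, "delta_pos": [0.0435, 0.009, -0.0708], "rot": [0, 0, 0]},
    {"gripper": -1, "delta_pos": [0.0435, 0.009, -0.0708], "rot": [0, 0, 0]},
    {"gripper": -1, "delta_pos": [0.0435, 0.009, -0.0708], "rot": [0, 0, 0]}
  ]
}}

```text
time: 14.42
eef_pos: [454.7, -220.7, 266.4]
ee_rot: [0.957, 0.085, 0.276, -0.024]
wrist_force: [-9.7, 2.9, 12.5]
grip_width: 0.335
grip_force: 30.0
```

```bash
python3 - <<'E'
from h import *
bedof();s=robot.sense();print("torque bed",BR.inv().apply(s["torque"]).round(2))
E
```

```text
pinch bed [20.6 -0.6 38.2] F bed [-1.1  4.5 15.4] grip 30.9 30.0 t 14.42 q [-0.58  0.31  2.16  1.03  0.44 -0.09]
torque bed [ 0.69  0.6  -0.04]
```

{"name": "apply_moves", "arguments": {
  "increments": [
    {"gripper": -1, "delta_pos": [-0.006, 0.0024, 0.0085], "rot": [0, 0, 0]},
    {"gripper": -1, "delta_pos": [-0.006, 0.0024, 0.0085], "rot": [0, 0, 0]},
    {"gripper": -1, "delta_pos": [-0.0145, 0.001, 0.003], "rot": [0, 0, 0]},
    {"gripper": -1, "delta_pos": [-0.0225, -0.0005, -0.002], "rot": [0, 0, 0]},
    {"gripper": -1, "delta_pos": [-0.031, -0.002, -0.0075], "rot": [0, 0, 0]},
    {"gripper": -1, "delta_pos": [-0.0394, -0.0036, -0.0127], "rot": [0, 0, 0]},
    {"gripper": -1, "delta_pos": [-0.0394, -0.0036, -0.0127], "rot": [0, 0, 0]}
  ]
}}

```text
time: 15.0
eef_pos: [442.7, -222.1, 261.5]
ee_rot: [0.957, 0.085, 0.275, -0.024]
wrist_force: [-0.3, 0.1, -1.5]
grip_width: 0.343
grip_force: 30.0
```

```bash
python3 - <<'E'
from h import *
bedof();s=robot.sense();print("torque bed",BR.inv().apply(s["torque"]).round(2))
E
```

```text
pinch bed [ 7.5  0.1 40.4] F bed [-1.   0.1 -1.1] grip 31.5 30.0 t 15.0 q [-0.59  0.31  2.18  1.06  0.44 -0.13]
torque bed [ 0.    0.5  -0.01]
```

{"name": "apply_moves", "arguments": {
  "increments": [
    {"gripper": -1, "delta_pos": [0.0026, 0.0005, -0.0042], "rot": [0, 0, 0]},
    {"gripper": -1, "delta_pos": [-0.003, -0.0005, -0.0078], "rot": [0, 0, 0]},
    {"gripper": -1, "delta_pos": [-0.0085, -0.0015, -0.0113], "rot": [0, 0, 0]},
    {"gripper": -1, "delta_pos": [-0.014, -0.0025, -0.0148], "rot": [0, 0, 0]},
    {"gripper": -1, "delta_pos": [-0.0196, -0.0035, -0.0184], "rot": [0, 0, 0]},
    {"gripper": -1, "delta_pos": [-0.0196, -0.0035, -0.0184], "rot": [0, 0, 0]}
  ]
}}

```text
time: 15.5
eef_pos: [437.9, -223.3, 257.1]
ee_rot: [0.957, 0.085, 0.276, -0.024]
wrist_force: [3.6, 1.9, 2.6]
grip_width: 0.341
grip_force: 30.0
```

```bash
python3 - <<'E'
from h import *
bedof()
E
```

```text
pinch bed [ 1.3 -0.4 39.3] F bed [4.6 1.2 0.1] grip 31.4 30.0 t 15.5 q [-0.6   0.32  2.19  1.09  0.44 -0.18]
```

{"name": "apply_moves", "arguments": {
  "increments": [
    {"gripper": -1, "delta_pos": [-0.0042, -0.0008, -0.0026], "rot": [0, 0, 0]},
    {"gripper": -1, "delta_pos": [-0.0083, -0.0015, -0.0053], "rot": [0, 0, 0]},
    {"gripper": -1, "delta_pos": [-0.0083, -0.0015, -0.0053], "rot": [0, 0, 0]}
  ]
}}

```text
time: 15.75
eef_pos: [436.7, -223.9, 256.7]
ee_rot: [0.957, 0.085, 0.278, -0.024]
wrist_force: [9.4, 5.7, 8.6]
grip_width: 0.341
grip_force: 30.0
```

```bash
python3 - <<'E'
from h import *
bedof()
E
```

```text
pinch bed [ 0.6 -0.8 39.6] F bed [13.2  4.   1.9] grip 31.4 30.0 t 15.75 q [-0.61  0.32  2.19  1.1   0.44 -0.19]
```

{"name": "apply_moves", "arguments": {
  "increments": [
    {"gripper": -1, "delta_pos": [0.0035, 0.0035, -0.0057], "rot": [0, 0, 0]},
    {"gripper": -1, "delta_pos": [0.0035, 0.0035, -0.0057], "rot": [0, 0, 0]},
    {"gripper": -0.1, "delta_pos": [0.0035, 0.0035, -0.0057], "rot": [0, 0, 0]},
    {"gripper": -0.1, "delta_pos": [0.0035, 0.0035, -0.0057], "rot": [0, 0, 0]},
    {"gripper": -0.1, "delta_pos": [0.0035, 0.0035, -0.0057], "rot": [0, 0, 0]},
    {"gripper": -0.1, "delta_pos": [0.0035, 0.0035, -0.0057], "rot": [0, 0, 0]},
    {"gripper": -0.1, "delta_pos": [0.0035, 0.0035, -0.0057], "rot": [0, 0, 0]},
    {"gripper": -0.1, "delta_pos": [0.0035, 0.0035, -0.0057], "rot": [0, 0, 0]}
  ]
}}

```text
time: 16.42
eef_pos: [435.8, -222.5, 253.0]
ee_rot: [0.957, 0.085, 0.275, -0.024]
wrist_force: [-0.3, 0.1, 0.4]
grip_width: 0.451
grip_force: 0.0
```

```bash
python3 - <<'E'
from h import *
bedof();go(w([0,0,140]),bedtool(-np.pi/2))
E
```

```text
pinch bed [-2.8  0.9 36.8] F bed [0.  0.2 0.5] grip 41.5 0.0 t 16.42 q [-0.6   0.32  2.2   1.11  0.43 -0.2 ]
TCP [ 384.7 -232.8  342.1] dpos [-0.1703 -0.0345  0.2969] rot [0.0007 0.0008 0.0005] pinch now [ 525.4 -206.6  107.7]
```

{"name": "apply_moves", "arguments": {
  "increments": [
    {"gripper": -0.1, "delta_pos": [-0.04, -0.007, 0.065], "rot": [0, 0, 0]},
    {"gripper": -0.1, "delta_pos": [-0.1, -0.018, 0.163], "rot": [0, 0, 0]},
    {"gripper": -0.1, "delta_pos": [-0.18, -0.032, 0.295], "rot": [0, 0, 0]},
    {"gripper": 0.25, "delta_pos": [-0.3, -0.12, 0.4], "rot": [0, 0, 0]},
    {"gripper": 0.25, "delta_pos": [-0.3, -0.12, 0.4], "rot": [0, 0, 0]},
    {"gripper": 0.25, "delta_pos": [-0.3, -0.12, 0.4], "rot": [0, 0, 0]}
  ]
}}

```text
time: 16.92
eef_pos: [344.9, -260.0, 375.9]
ee_rot: [0.957, 0.085, 0.277, -0.021]
wrist_force: [-0.3, -0.6, 0.3]
grip_width: 0.624
grip_force: 0.0
```

```bash
python3 - <<'E'
from h import *
im=robot.snapshot("top");sc=robot.snapshot("scene")
m=np.zeros((500,800,3),np.uint8);m[:500,:400]=cv2.resize(im[160:260,260:340],(400,500),interpolation=2);m[:400,400:]=cv2.resize(sc[150:230,175:255],(400,400),interpolation=2)
cv2.imwrite("pics/t4.png",cv2.convertScaleAbs(m,alpha=1.5))
for x in (95,100,105):
  for y in(-16,16):
    q=w([x,y,36]);print(x,y,((proj("top",q)[0]-[260,160])*5).round(),((proj("scene",q)[0]-[175,150])*5+[400,0]).round())
bedof();
E
```

```text
95 -16 [227. 115.] [548. 203.]
95 16 [176. 124.] [614. 185.]
100 -16 [226. 108.] [550. 204.]
100 16 [175. 117.] [616. 187.]
105 -16 [225. 100.] [552. 206.]
105 16 [174. 109.] [618. 189.]
pinch bed [-19.5 -19.2 189.2] F bed [-0.1  0.  -0.6] grip 57.2 0.0 t 17.02 q [-0.82  0.03  2.19  0.73  0.73  0.07]
```

View pics/t4.png

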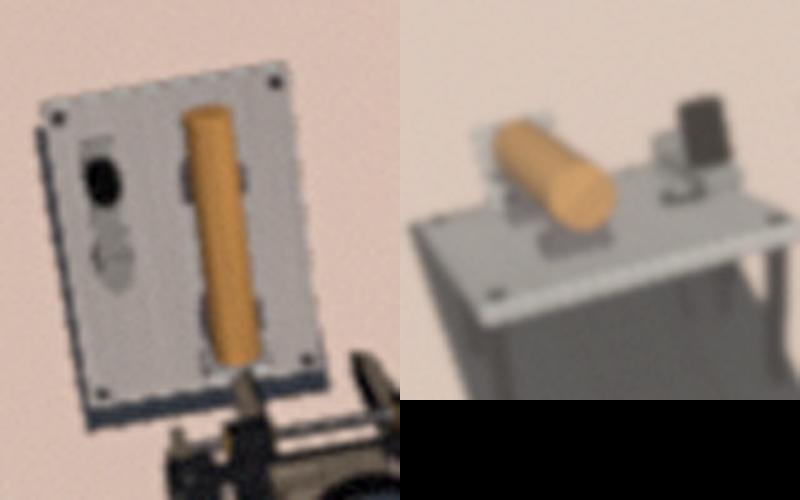

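The round lies in both saddles with its uphill end at (208,112), about bed x=100, and the bar is still aside. I'll give its uphill end a gentle push with shut fingers to be sure it is home.

```bash
python3 - <<'E'
from h import *
Q=bedtool(-np.pi/2);go(w([135,0,130]),Q);go(w([135,0,50]),Q)
for x in(100,-70):print(((proj("top",w([x,0,36]))[0]-[260,160])*5).round(1))
E
```

```text
TCP [ 502.6 -211.6  405.1] dpos [0.5226 0.157  0.1062] rot [0.0012 0.0016 0.0016] pinch now [ 435.6 -243.1  228.1]
TCP [ 544.3 -204.1  337.3] dpos [ 0.6617  0.182  -0.1199] rot [0.0012 0.0016 0.0016] pinch now [ 435.6 -243.1  228.1]
[200.6 112.2]
[233.2 354.2]
```

{"name": "apply_moves", "arguments": {
  "increments": [
    {"gripper": -1, "delta_pos": [0.05, 0.05, 0.13], "rot": [0, 0, 0]},
    {"gripper": -1, "delta_pos": [0.28, 0.09, 0.13], "rot": [0, 0, 0]},
    {"gripper": -1, "delta_pos": [0.5226, 0.157, 0.1062], "rot": [0, 0, 0]},
    {"gripper": -1, "delta_pos": [0.5226, 0.157, 0.1062], "rot": [0, 0, 0]},
    {"gripper": -1, "delta_pos": [0.5226, 0.157, 0.1062], "rot": [0, 0, 0]},
    {"gripper": -1, "delta_pos": [0.5226, 0.157, 0.1062], "rot": [0, 0, 0]},
    {"gripper": -1, "delta_pos": [0.58, 0.167, 0.01], "rot": [0, 0, 0]},
    {"gripper": -1, "delta_pos": [0.6617, 0.182, -0.12], "rot": [0, 0, 0]},
    {"gripper": -1, "delta_pos": [0.6617, 0.182, -0.12], "rot": [0, 0, 0]},
    {"gripper": -1, "delta_pos": [0.6617, 0.182, -0.12], "rot": [0, 0, 0]}
  ]
}}

```text
time: 17.85
eef_pos: [544.0, -202.4, 333.3]
ee_rot: [0.958, 0.086, 0.272, -0.026]
wrist_force: [-0.5, -1.1, 0.5]
grip_width: 0.007
grip_force: 0.0
```

```bash
python3 - <<'E'
from h import *
bedof()
E
```

```text
pinch bed [132.2   2.2  46.6] F bed [-0.3 -1.   0.8] grip 0.6 0.0 t 17.85 q [-0.45  0.29  1.97  0.68  0.52  0.4 ]
```

{"name": "apply_moves", "arguments": {
  "increments": [
    {"gripper": -1, "delta_pos": [-0.0155, -0.0063, -0.0106], "rot": [0, 0, 0]},
    {"gripper": -1, "delta_pos": [-0.0322, -0.0096, -0.0212], "rot": [0, 0, 0]},
    {"gripper": -1, "delta_pos": [-0.0433, -0.0116, -0.0283], "rot": [0, 0, 0]},
    {"gripper": -1, "delta_pos": [-0.0516, -0.0131, -0.0336], "rot": [0, 0, 0]},
    {"gripper": -1, "delta_pos": [-0.06, -0.0146, -0.0389], "rot": [0, 0, 0]},
    {"gripper": -1, "delta_pos": [-0.06, -0.0146, -0.0389], "rot": [0, 0, 0]},
    {"gripper": -1, "delta_pos": [-0.06, -0.0146, -0.0389], "rot": [0, 0, 0]}
  ]
}}

```text
time: 18.43
eef_pos: [526.2, -208.6, 326.1]
ee_rot: [0.957, 0.085, 0.276, -0.023]
wrist_force: [0.8, 0.6, -0.1]
grip_width: 0.009
grip_force: 0.0
```

```bash
python3 - <<'E'
from h import *
bedof()
E
```

```text
pinch bed [113.7  -1.6  50.3] F bed [ 0.7  0.5 -0.5] grip 0.8 0.0 t 18.43 q [-0.48  0.28  2.01  0.73  0.5   0.33]
```

{"name": "apply_moves", "arguments": {
  "increments": [
    {"gripper": -1, "delta_pos": [-0.0056, 0.001, -0.0035], "rot": [0, 0, 0]},
    {"gripper": -1, "delta_pos": [-0.0111, 0.0005, -0.0071], "rot": [0, 0, 0]},
    {"gripper": -1, "delta_pos": [-0.0167, 0, -0.0106], "rot": [0, 0, 0]},
    {"gripper": -1, "delta_pos": [-0.0167, 0, -0.0106], "rot": [0, 0, 0]}
  ]
}}

```text
time: 18.77
eef_pos: [522.6, -208.5, 323.7]
ee_rot: [0.957, 0.085, 0.277, -0.023]
wrist_force: [4.6, 0.9, 4.8]
grip_width: 0.006
grip_force: 3.3
```

```bash
python3 - <<'E'
from h import *
bedof()
E
```

```text
pinch bed [109.8  -1.1  50.2] F bed [6.5 0.1 1.6] grip 0.6 3.3 t 18.77 q [-0.48  0.28  2.02  0.75  0.5   0.31]
```

{"name": "apply_moves", "arguments": {
  "increments": [
    {"gripper": -1, "delta_pos": [-0.0083, -0.0015, -0.0053], "rot": [0, 0, 0]},
    {"gripper": -1, "delta_pos": [-0.0083, -0.0015, -0.0053], "rot": [0, 0, 0]},
    {"gripper": -1, "delta_pos": [-0.0083, -0.0015, -0.0053], "rot": [0, 0, 0]},
    {"gripper": -1, "delta_pos": [-0.0083, -0.0015, -0.0053], "rot": [0, 0, 0]}
  ]
}}

```text
time: 19.1
eef_pos: [521.4, -209.2, 323.6]
ee_rot: [0.956, 0.085, 0.279, -0.023]
wrist_force: [9.9, 4.2, 10.0]
grip_width: 0.007
grip_force: 6.8
```

```bash
python3 - <<'E'
from h import *
bedof()
E
```

```text
pinch bed [109.2  -1.7  50.8] F bed [14.1  2.4  2.9] grip 0.7 6.8 t 19.1 q [-0.48  0.28  2.02  0.76  0.49  0.3 ]
```

{"name": "apply_moves", "arguments": {
  "increments": [
    {"gripper": -1, "delta_pos": [0.014, 0.0025, 0.009], "rot": [0, 0, 0]},
    {"gripper": -1, "delta_pos": [0.05, 0.009, 0.032], "rot": [0, 0, 0]},
    {"gripper": 0, "delta_pos": [0.0, 0.0, 0.12], "rot": [0, 0, 0]},
    {"gripper": 0.25, "delta_pos": [-0.1, -0.02, 0.3], "rot": [0, 0, 0]},
    {"gripper": 0.25, "delta_pos": [-0.1, -0.02, 0.3], "rot": [0, 0, 0]},
    {"gripper": 0.25, "delta_pos": [-0.1, -0.02, 0.3], "rot": [0, 0, 0]}
  ]
}}

```text
time: 19.6
eef_pos: [488.5, -215.4, 414.6]
ee_rot: [0.957, 0.085, 0.277, -0.022]
wrist_force: [0.8, -1.3, 0.3]
grip_width: 0.268
grip_force: 0.0
```

```bash
python3 - <<'E'
from h import *
bedof();Q=bedtool(0);go(w([70.7,68.5,130]),Q);go(w([70.7,68.5,54.5]),Q)
E
```

```text
pinch bed [128.6  -2.1 145.8] F bed [ 0.6 -1.4 -0.1] grip 24.7 0.0 t 19.6 q [-0.53  0.11  1.99  0.58  0.67  0.47]
TCP [ 436.8 -153.8  371.1] dpos [-0.1722  0.2051 -0.1452] rot [-0.522  -0.0884  0.8471] pinch now [ 578.8 -200.1  269.8]
TCP [ 476.2 -146.8  307. ] dpos [-0.041   0.2287 -0.3586] rot [-0.522  -0.0884  0.8471] pinch now [ 578.8 -200.1  269.8]
```

{"name": "apply_moves", "arguments": {
  "increments": [
    {"gripper": 0.25, "delta_pos": [-0.1722, 0.2051, -0.1452], "rot": [-0.522, -0.0884, 0.8471]},
    {"gripper": 0.25, "delta_pos": [-0.1722, 0.2051, -0.1452], "rot": [-0.522, -0.0884, 0.8471]},
    {"gripper": 0.25, "delta_pos": [-0.1722, 0.2051, -0.1452], "rot": [-0.522, -0.0884, 0.8471]},
    {"gripper": 0.25, "delta_pos": [-0.1722, 0.2051, -0.1452], "rot": [-0.522, -0.0884, 0.8471]},
    {"gripper": 0.25, "delta_pos": [-0.1722, 0.2051, -0.1452], "rot": [-0.522, -0.0884, 0.8471]},
    {"gripper": 0.25, "delta_pos": [-0.1722, 0.2051, -0.1452], "rot": [-0.522, -0.0884, 0.8471]},
    {"gripper": 0.25, "delta_pos": [-0.1722, 0.2051, -0.1452], "rot": [-0.522, -0.0884, 0.8471]},
    {"gripper": 0.25, "delta_pos": [-0.1722, 0.2051, -0.1452], "rot": [-0.522, -0.0884, 0.8471]},
    {"gripper": 0.25, "delta_pos": [-0.1722, 0.2051, -0.1452], "rot": [-0.522, -0.0884, 0.8471]},
    {"gripper": 0.25, "delta_pos": [-0.1722, 0.2051, -0.1452], "rot": [-0.522, -0.0884, 0.8471]},
    {"gripper": 0.25, "delta_pos": [-0.1722, 0.2051, -0.1452], "rot": [-0.522, -0.0884, 0.8471]},
    {"gripper": 0.25, "delta_pos": [-0.1722, 0.2051, -0.1452], "rot": [-0.522, -0.0884, 0.8471]},
    {"gripper": 0.25, "delta_pos": [-0.1722, 0.2051, -0.1452], "rot": [-0.522, -0.0884, 0.8471]},
    {"gripper": 0.25, "delta_pos": [-0.1722, 0.2051, -0.1452], "rot": [-0.522, -0.0884, 0.8471]},
    {"gripper": 0.25, "delta_pos": [-0.1722, 0.2051, -0.1452], "rot": [-0.522, -0.0884, 0.8471]}
  ]
}}

```text
time: 20.85
eef_pos: [437.2, -153.0, 366.4]
ee_rot: [0.619, 0.736, 0.209, 0.176]
wrist_force: [-0.6, 0.0, 0.3]
grip_width: 0.624
grip_force: 0.0
```

```bash
python3 - <<'E'
from h import *
bedof();Q=bedtool(0);go(w([70.7,68.5,54.5]),Q)
E
```

```text
pinch bed [ 67.9  68.7 125.7] F bed [-0.4  0.1  0.5] grip 57.4 0.0 t 20.85 q [-0.45  0.06  2.17  0.65  0.54 -1.13]
TCP [ 476.2 -146.8  307. ] dpos [ 0.1298  0.0209 -0.1979] rot [ 0.0009 -0.0029  0.0034] pinch now [ 526.  -137.6  220.6]
```

{"name": "apply_moves", "arguments": {
  "increments": [
    {"gripper": 0.25, "delta_pos": [0.05, 0.008, -0.075], "rot": [0, 0, 0]},
    {"gripper": 0.25, "delta_pos": [0.095, 0.016, -0.145], "rot": [0, 0, 0]},
    {"gripper": 0.25, "delta_pos": [0.13, 0.021, -0.198], "rot": [0, 0, 0]},
    {"gripper": 0.25, "delta_pos": [0.13, 0.021, -0.198], "rot": [0, 0, 0]},
    {"gripper": 0.25, "delta_pos": [0.13, 0.021, -0.198], "rot": [0, 0, 0]},
    {"gripper": -1, "delta_pos": [0.13, 0.021, -0.198], "rot": [0, 0, 0]},
    {"gripper": -1, "delta_pos": [0.13, 0.021, -0.198], "rot": [0, 0, 0]},
    {"gripper": -1, "delta_pos": [0.13, 0.021, -0.198], "rot": [0, 0, 0]},
    {"gripper": -1, "delta_pos": [0.13, 0.021, -0.198], "rot": [0, 0, 0]},
    {"gripper": -1, "delta_pos": [0.13, 0.021, -0.198], "rot": [0, 0, 0]},
    {"gripper": -1, "delta_pos": [0.13, 0.021, -0.198], "rot": [0, 0, 0]}
  ]
}}

```text
time: 21.77
eef_pos: [476.0, -147.0, 308.1]
ee_rot: [0.618, 0.737, 0.209, 0.177]
wrist_force: [-1.9, -1.6, 0.8]
grip_width: 0.252
grip_force: 30.0
```

```bash
python3 - <<'E'
from h import *
bedof()
E
```

```text
pinch bed [70.6 67.5 55.5] F bed [-1.4 -1.2  1.8] grip 23.2 30.0 t 21.77 q [-0.4   0.21  2.16  0.81  0.4  -1.28]
```

{"name": "apply_moves", "arguments": {
  "increments": [
    {"gripper": -1, "delta_pos": [-0.012, -0.002, 0.02], "rot": [0, 0, 0]},
    {"gripper": -1, "delta_pos": [-0.027, -0.005, 0.044], "rot": [0, 0, 0]},
    {"gripper": -1, "delta_pos": [-0.042, -0.0075, 0.068], "rot": [0, 0, 0]},
    {"gripper": -1, "delta_pos": [-0.057, -0.01, 0.092], "rot": [0, 0, 0]},
    {"gripper": -1, "delta_pos": [-0.073, -0.013, 0.119], "rot": [0, 0, 0]},
    {"gripper": -1, "delta_pos": [-0.073, -0.013, 0.119], "rot": [0, 0, 0]},
    {"gripper": -1, "delta_pos": [-0.073, -0.013, 0.119], "rot": [0, 0, 0]}
  ]
}}

```text
time: 22.35
eef_pos: [453.7, -150.8, 343.8]
ee_rot: [0.618, 0.737, 0.209, 0.177]
wrist_force: [2.1, -0.2, -10.8]
grip_width: 0.253
grip_force: 30.0
```

```bash
python3 - <<'E'
from h import *
bedof();arc(1.57,.0,18,(0,0,0),0)
E
```

```text
pinch bed [70.2 67.8 97.7] F bed [ -4.   -0.6 -10.2] grip 23.3 30.0 t 22.35 q [-0.43  0.12  2.17  0.7   0.48 -1.18]
[{"gripper": -1, "delta_pos": [0.0028, -0.0201, -0.0005], "rot": [0.029, 0.0052, -0.0471]}, {"gripper": -1, "delta_pos": [0.0042, -0.0404, -0.0019], "rot": [0.0579, 0.0104, -0.0942]}, {"gripper": -1, "delta_pos": [0.004, -0.0606, -0.0042], "rot": [0.0869, 0.0156, -0.1413]}, {"gripper": -1, "delta_pos": [0.0023, -0.0806, -0.0075], "rot": [0.1158, 0.0208, -0.1884]}, {"gripper": -1, "delta_pos": [-0.0008, -0.1003, -0.0116], "rot": [0.1448, 0.0261, -0.2354]}, {"gripper": -1, "delta_pos": [-0.0055, -0.1194, -0.0166], "rot": [0.1738, 0.0313, -0.2825]}, {"gripper": -1, "delta_pos": [-0.0116, -0.138, -0.0224], "rot": [0.2027, 0.0365, -0.3296]}, {"gripper": -1, "delta_pos": [-0.0191, -0.1557, -0.029], "rot": [0.2317, 0.0417, -0.3767]}, {"gripper": -1, "delta_pos": [-0.0279, -0.1725, -0.0363], "rot": [0.2606, 0.0469, -0.4238]}, {"gripper": -1, "delta_pos": [-0.038, -0.1883, -0.0442], "rot": [0.2896, 0.0521, -0.4709]}, {"gripper": -1, "delta_pos": [-0.0493, -0.2029, -0.0528], "rot": [0.3186, 0.0573, -0.518]}, {"gripper": -1, "delta_pos": [-0.0617, -0.2163, -0.0619], "rot": [0.3475, 0.0625, -0.5651]}, {"gripper": -1, "delta_pos": [-0.0751, -0.2282, -0.0714], "rot": [0.3765, 0.0677, -0.6122]}, {"gripper": -1, "delta_pos": [-0.0894, -0.2387, -0.0814], "rot": [0.4054, 0.0729, -0.6593]}, {"gripper": -1, "delta_pos": [-0.1045, -0.2476, -0.0917], "rot": [0.4344, 0.0782, -0.7063]}, {"gripper": -1, "delta_pos": [-0.1203, -0.2549, -0.1022], "rot": [0.4634, 0.0834, -0.7534]}, {"gripper": -1, "delta_pos": [-0.1367, -0.2606, -0.1129], "rot": [0.4923, 0.0886, -0.8005]}, {"gripper": -1, "delta_pos": [-0.1535, -0.2645, -0.1236], "rot": [0.5213, 0.0938, -0.8476]}]
```

{"name": "apply_moves", "arguments": {
  "increments": [
    {"gripper": -1, "delta_pos": [0.003, -0.02, -0.0005], "rot": [0.029, 0.005, -0.047]},
    {"gripper": -1, "delta_pos": [0.004, -0.04, -0.002], "rot": [0.058, 0.01, -0.094]},
    {"gripper": -1, "delta_pos": [0.004, -0.0605, -0.004], "rot": [0.087, 0.0156, -0.141]},
    {"gripper": -1, "delta_pos": [0.002, -0.0805, -0.0075], "rot": [0.116, 0.021, -0.188]},
    {"gripper": -1, "delta_pos": [-0.001, -0.1, -0.0115], "rot": [0.145, 0.026, -0.2355]},
    {"gripper": -1, "delta_pos": [-0.0055, -0.1195, -0.0165], "rot": [0.174, 0.031, -0.2825]},
    {"gripper": -1, "delta_pos": [-0.0115, -0.138, -0.0225], "rot": [0.203, 0.0365, -0.33]},
    {"gripper": -1, "delta_pos": [-0.019, -0.1555, -0.029], "rot": [0.232, 0.042, -0.377]},
    {"gripper": -1, "delta_pos": [-0.028, -0.1725, -0.036], "rot": [0.261, 0.047, -0.424]},
    {"gripper": -1, "delta_pos": [-0.038, -0.188, -0.044], "rot": [0.29, 0.052, -0.471]},
    {"gripper": -1, "delta_pos": [-0.049, -0.203, -0.053], "rot": [0.319, 0.057, -0.518]},
    {"gripper": -1, "delta_pos": [-0.0615, -0.216, -0.062], "rot": [0.3475, 0.0625, -0.565]},
    {"gripper": -1, "delta_pos": [-0.075, -0.228, -0.0715], "rot": [0.3765, 0.068, -0.612]},
    {"gripper": -1, "delta_pos": [-0.0895, -0.2385, -0.0815], "rot": [0.4055, 0.073, -0.659]},
    {"gripper": -1, "delta_pos": [-0.1045, -0.2475, -0.0915], "rot": [0.4345, 0.078, -0.706]},
    {"gripper": -1, "delta_pos": [-0.12, -0.255, -0.102], "rot": [0.4635, 0.083, -0.753]},
    {"gripper": -1, "delta_pos": [-0.1365, -0.2605, -0.113], "rot": [0.492, 0.0886, -0.8]},
    {"gripper": -1, "delta_pos": [-0.1535, -0.2645, -0.1235], "rot": [0.521, 0.094, -0.8476]},
    {"gripper": -1, "delta_pos": [-0.1535, -0.2645, -0.1235], "rot": [0.521, 0.094, -0.8476]},
    {"gripper": -1, "delta_pos": [-0.1535, -0.2645, -0.1235], "rot": [0.521, 0.094, -0.8476]}
  ]
}}

```text
time: 24.02
eef_pos: [408.1, -229.8, 306.0]
ee_rot: [0.958, 0.087, 0.272, -0.026]
wrist_force: [1.4, 2.2, -9.6]
grip_width: 0.254
grip_force: 30.0
```

```bash
python3 - <<'E'
from h import *
bedof()
E
```

```text
pinch bed [-0.1 -0.3 96.9] F bed [-3.6  2.  -9.1] grip 23.4 30.0 t 24.02 q [-0.66  0.19  2.2   0.88  0.54  0.01]
```

{"name": "apply_moves", "arguments": {
  "increments": [
    {"gripper": -1, "delta_pos": [0.0044, 0.0008, -0.007], "rot": [0, 0, 0]},
    {"gripper": -1, "delta_pos": [0.0087, 0.0016, -0.0142], "rot": [0, 0, 0]},
    {"gripper": -1, "delta_pos": [0.0131, 0.0023, -0.0212], "rot": [0, 0, 0]},
    {"gripper": -1, "delta_pos": [0.0174, 0.0031, -0.0283], "rot": [0, 0, 0]},
    {"gripper": -1, "delta_pos": [0.019, 0.0034, -0.031], "rot": [0, 0, 0]},
    {"gripper": -1, "delta_pos": [0.019, 0.0034, -0.031], "rot": [0, 0, 0]}
  ]
}}

```text
time: 24.52
eef_pos: [413.4, -228.7, 297.9]
ee_rot: [0.958, 0.087, 0.273, -0.026]
wrist_force: [-22.5, 2.8, 17.8]
grip_width: 0.252
grip_force: 30.1
```

```bash
python3 - <<'E'
from h import *
bedof()
E
```

```text
pinch bed [ 0.5 -0.3 87.2] F bed [-8.9  6.7 26.6] grip 23.2 30.1 t 24.52 q [-0.65  0.22  2.2   0.91  0.52 -0.02]
```

{"name": "apply_moves", "arguments": {
  "increments": [
    {"gripper": -1, "delta_pos": [-0.0117, 0.003, 0.005], "rot": [0, 0, 0]},
    {"gripper": -1, "delta_pos": [-0.0117, 0.003, 0.005], "rot": [0, 0, 0]},
    {"gripper": -1, "delta_pos": [-0.0117, 0.003, 0.005], "rot": [0, 0, 0]}
  ]
}}

```text
time: 24.77
eef_pos: [411.2, -228.6, 299.2]
ee_rot: [0.958, 0.086, 0.273, -0.026]
wrist_force: [4.7, 2.1, -7.5]
grip_width: 0.254
grip_force: 30.0
```

```bash
python3 - <<'E'
from h import *
bedof()
E
```

```text
pinch bed [-0.5 -0.1 89.4] F bed [ 0.3  1.2 -9. ] grip 23.4 30.0 t 24.77 q [-0.65  0.21  2.2   0.91  0.52 -0.02]
```

{"name": "apply_moves", "arguments": {
  "increments": [
    {"gripper": -1, "delta_pos": [0.0018, 0.0, -0.0028], "rot": [0, 0, 0]},
    {"gripper": -1, "delta_pos": [0.0035, 0.0, -0.0057], "rot": [0, 0, 0]},
    {"gripper": -1, "delta_pos": [0.0035, 0.0, -0.0057], "rot": [0, 0, 0]}
  ]
}}

```text
time: 25.02
eef_pos: [412.2, -228.5, 297.6]
ee_rot: [0.958, 0.086, 0.273, -0.026]
wrist_force: [-4.1, 2.1, 4.4]
grip_width: 0.255
grip_force: 30.0
```

```bash
python3 - <<'E'
from h import *
bedof()
E
```

```text
pinch bed [-0.5 -0.1 87.6] F bed [-0.8  2.8  5.7] grip 23.5 30.0 t 25.02 q [-0.65  0.21  2.2   0.91  0.52 -0.02]
```

Resting on the round with a light load, so I open and retreat.

{"name": "apply_moves", "arguments": {
  "increments": [
    {"gripper": 0.25, "delta_pos": [0, 0, 0], "rot": [0, 0, 0]},
    {"gripper": 0.25, "delta_pos": [0, 0, 0], "rot": [0, 0, 0]},
    {"gripper": 0.25, "delta_pos": [0, 0, 0], "rot": [0, 0, 0]},
    {"gripper": 0.25, "delta_pos": [0, 0, 0], "rot": [0, 0, 0]},
    {"gripper": 0.25, "delta_pos": [0, 0, 0], "rot": [0, 0, 0]},
    {"gripper": 0.25, "delta_pos": [-0.04, -0.007, 0.065], "rot": [0, 0, 0]},
    {"gripper": 0.25, "delta_pos": [-0.1, -0.018, 0.163], "rot": [0, 0, 0]},
    {"gripper": 0.25, "delta_pos": [-0.17, -0.03, 0.28], "rot": [0, 0, 0]},
    {"gripper": 0.25, "delta_pos": [-0.28, -0.1, 0.35], "rot": [0, 0, 0]},
    {"gripper": 0.25, "delta_pos": [-0.28, -0.1, 0.35], "rot": [0, 0, 0]}
  ]
}}

```text
time: 25.85
eef_pos: [325.4, -260.6, 405.9]
ee_rot: [0.958, 0.085, 0.274, -0.023]
wrist_force: [0.9, -0.1, 1.7]
grip_width: 0.625
grip_force: 0.0
```

```bash
python3 - <<'E'
from h import *
im=robot.snapshot("top");sc=robot.snapshot("scene")
m=np.zeros((500,800,3),np.uint8);m[:500,:400]=cv2.resize(im[160:260,260:340],(400,500),interpolation=2);m[:400,400:]=cv2.resize(sc[150:230,175:255],(400,400),interpolation=2)
cv2.imwrite("pics/t5.png",cv2.convertScaleAbs(m,alpha=1.5))
bedof()
E
```

```text
pinch bed [-20.4 -15.8 224.2] F bed [-0.1  0.1  1.3] grip 57.6 0.0 t 25.95 q [-0.86 -0.04  2.18  0.67  0.82  0.11]
```

View pics/t5.png

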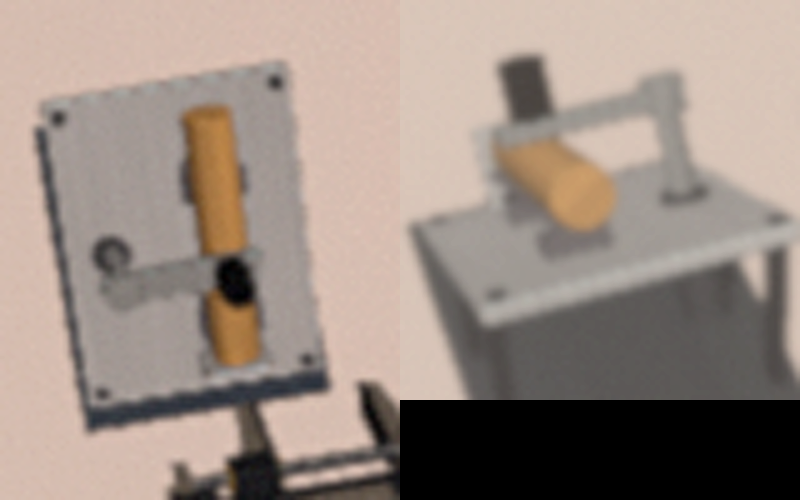

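The bar sits square across the round, with the knob at (236,280), and the round's ends look unchanged at (208,112) and (237,362). I'll check that shift numerically before handing in.

```bash
python3 - <<'E'
from h import *
a=cv2.imread("pics/t4.png").astype(float);b=cv2.imread("pics/t5.png").astype(float)
for n,(y,x) in dict(top_uphill=(slice(95,190),slice(175,250)),top_low=(slice(330,380),slice(205,270)),scene=(slice(170,240),slice(540,630))).items():
    f=[np.float32(cv2.cvtColor(np.uint8(i[y,x]),cv2.COLOR_BGR2GRAY)) for i in(a,b)]
    print(n,cv2.phaseCorrelate(*f),"5px per image px, ~3 mm/px")
E
```

```text
top_uphill ((0.57069222383425, -0.07460574799284103), 0.6481605455610487) 5px per image px, ~3 mm/px
top_low ((-0.13423175373445417, 0.2972476021726109), 0.6978409406873914) 5px per image px, ~3 mm/px
scene ((0.0968817874637935, 0.01825308402531789), 0.7940171650898309) 5px per image px, ~3 mm/px
```

The round moved less than 0.3 mm, so I'm handing in.

```bash
python3 -c "
from bench import robot
print(robot.sign_off())"
```

```text
the job is handed in; nothing more can be done
None
```

I handed the job in at about 26 s: the thick round is in both saddles, pushed home against the stop, with the bar square across it and down on it. The switch itself couldn't be read; I judged it pressed from the firm stop felt at 14 N and no visible shift of the round since, and `sign_off` returned no verdict.

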